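# Load the brake-parts washer

### The arm

A 7-joint arm with a two-finger parallel gripper is mounted at the origin on the work surface. World frame = base frame: x ahead of the robot, y to its left, z up, the work surface at z = 0. Lengths are in m, angles in rad, forces in N, time in s.
With the tool pointing down it reaches from about 0.4 to 0.875 m from the base axis. Payload 19.3 kg.
Tool frame: the origin (TCP) lies at the very end of the fingers, on their centre line; the grasp point (between the pads) lies 19 mm behind it; z points along the fingers, y is the line along which they close (so a half turn about z gives the same grasp; the last joint's range is limited). The gripper opens to 85 mm and grips with 20 to 120 N. Pads are 22 mm wide; open, the fingers measure 114 mm over their backs; the gripper's body (76 mm by 85 mm) begins 54 mm behind the grasp point. The pads swing forward as they close: fully open they stand 13 mm farther back than shut.
Start: joints at [1.134, 0.521, -0.036, 1.599, 0.021, 1.021, -0.113], TCP at [0.224, -0.583, 0.231] pointing down, gripper open.
Joint ranges: [-2.91, 2.91], [-0.3, 2.13], [-1.5, 1.42], [0.17, 2.43], [-1.26, 4.41], [0.16, 1.93], [-2.52, 2.52]. Speed limits (rad/s): [1.89, 1.89, 2.39, 2.39, 3.01, 3.01, 3.01].

### API

Orientations are given as [roll, pitch, yaw] about the fixed x, y, z axes, in that order (R = Rz(yaw) Ry(pitch) Rx(roll)).
In Python, from workcell import bot gives the robot as it stands.
- The arm moves only by the tool carry_out, never from a script. Its argument "rows" is a list that holds one entry, the list of rows, each a list of 4 numbers: the shift along the tool's x, y, z in m, then the turn about the tool's z in degrees. In form: [[[x, y, z, twist], ...]]. A call has 1 to 12 rows; each row is the pose to reach, as a shift and turn from the pose commanded when the call began, along the tool's axes at that moment; what a row does not reach only later rows make up. A row lasts 1/12 s, in which the tool goes at most 41.7 mm and 7.16 degrees, less where a joint would pass 70% of its speed; a pose out of reach is approached as far as the arm can. A call with a gripper value outside its range is refused whole. "grip" is the finger opening in m, from 0 to 0.0854, set as the call begins (left out, the last holds). The fingers move at their own pace and stop on an object; "grip_force" is the grip in N (left out, the last holds). Time passes only in rows, so rows that repeat a pose let the fingers close. It gives the time, the measured TCP pose, the force, the opening and the grip force at its end, in the units of the state.
- bot.observe(): the state, without advancing time (a new reading comes with each control period).
- bot.grab_frame(name): name is "scene" or "top"; returns a dict with "pixels" (420x560x3 uint8, red, green, blue), "K" (3x3 intrinsics, pixels), "pose" (4x4, takes a point from camera to world coordinates). Camera axes: x right, y down, z forward; pixel columns grow to the right and rows downward; lengths in m; the calibration is good to about 2 mm. A picture is of the moment at which its call begins. There is no depth.
- bot.job_done(): hands the job in; it is judged then, once.
Trained networks look in a picture, given as the dict that the camera call returned (one of the last four; its "shot" number tells which), for a name from the list of things; names that differ only in an ending like _2 or _b are one class to them, and where a whole thing is asked for, a point or a joint stands for the part that bears it (a point fixed in the world has none). Each returns a list of dicts, best first, with "conf" (0 to 1); they miss things now and then, are a little off and sometimes report something else, mostly with a low value. They report only what shows in the picture. A call takes as long as a camera call. They do not tell look-alikes from the thing itself.
- bot.look_for(picture, label): "position" ([column, row] in pixels, amid what is visible of it).
- bot.regions_of(picture, label): "region" (420x560 bool, what is visible of it) and "position" ([column, row] in pixels, amid what is visible of it).
- bot.spot_point(picture, label): "position" ([column, row] in pixels: a listed point, or the origin of a listed thing).
The state is a dict: "clock": time; "qpos": joint angles; "qd": joint speeds; "joint_efforts": joint torques, N m; "position": TCP position; "tool_rot": TCP orientation; "force": force on the tool from outside, world axes, zero at the start; "moment": the same for the moment, N m; "grip_width": finger opening in m; "finger_force": force on a finger pad.
Only numpy, scipy, OpenCV 4.12 (cv2) and the standard library are available. Lean on these libraries where they do the work, as an engineer would, in place of code of your own. Each camera call takes 0.05 s, during which the arm holds its last target. There are 200 camera calls.

### The job

Get the used brake parts ready for the washer: turn the orange cup mouth-down onto the aluminium tray and then lift it straight up off its adapters, so that they are all left in a heap in that tray, and stand the empty cup mouth-down in the middle of the drain mat. Lay every caliper on the bench in the blue tray. When everything is loaded, push the red start plunger fully down and let it spring back out, leaving the other things on the bench where they are.

Things in the scene. Friction and masses are not known exactly. Their poses are not given: they have to be found in the camera images.
- cup: orange plastic parts cup: round, straight-sided, 68 mm outside diameter, 100 mm tall, wall 4 mm, about 110 g. Origin at the centre of its underside, z axis towards the open mouth. At the start it lies in its rest, adapters inside, mouth to the left and 20 degrees above level; its sides are free to be straddled by fingers from above and behind
- cup_mouth (a point): centre of the cup's open mouth, 100 mm from its underside along its z axis
- rest: fixed dark steel rest that holds the cup: a 120 x 60 mm base with a 64 mm wide inclined V-trough that stays under the lower half of the cup and a small stop behind the cup's bottom. Origin under its centre on the bench; x axis is the horizontal direction in which the cup's mouth points. The cup's underside centre lies 45 mm behind the origin (-x), 62 mm above the bench
- small_tray: fixed bare-aluminium tray for the small parts, 200 mm (x) x 165 mm (y) outside, walls 4 mm thick and 25 mm high, floor 4 mm thick. Origin under its centre on the bench, z up
- big_tray: fixed blue plastic tray for the calipers, same size: 200 mm (x) x 165 mm (y) outside, walls 4 mm thick and 25 mm high, floor 4 mm thick. Origin under its centre on the bench, z up. The two trays stand side by side and may be either way round
- mat: fixed black rubber drain mat with green stripes, 100 x 100 x 4 mm. Origin under its centre on the bench
- plunger_top (a point): centre of the top of the washer's red start plunger, a 44 mm disc standing on a fixed 90 x 90 x 35 mm grey box; its top is 73 mm above the bench when out
- plunger (a joint): stroke of the start plunger, m: 0 out, 0.018 fully pushed straight down on its stop. Sprung: starts to move at about 2 N, about 9 N fully in; springs back out by itself when let go
- adapter0: yellow-anodised mount adapter, a block 14 x 20 x 44 mm with two dark holes, 35 g; one of 3 to 4 small parts in the cup. Origin at the centre of the block, z axis along its 44 mm length, x across its 14 mm
- adapter1: yellow-anodised mount adapter, a block 14 x 20 x 44 mm with two dark holes, 35 g; one of 3 to 4 small parts in the cup. Origin at the centre of the block, z axis along its 44 mm length, x across its 14 mm
- adapter2: yellow-anodised mount adapter, a block 14 x 20 x 44 mm with two dark holes, 35 g; one of 3 to 4 small parts in the cup. Origin at the centre of the block, z axis along its 44 mm length, x across its 14 mm (absent in some starts)
- adapter3: yellow-anodised mount adapter, a block 14 x 20 x 44 mm with two dark holes, 35 g; one of 3 to 4 small parts in the cup. Origin at the centre of the block, z axis along its 44 mm length, x across its 14 mm (absent in some starts)
- caliper0: steel-coloured brake caliper, lying loose on the bench: body 56 x 32 mm and 30 mm high with a 12 mm high, 24 mm wide mounting ear at each end, 84 mm long in all, 90 to 180 g. Origin under its centre, x axis along its length, z up. Pick it across the 32 mm width (absent in some starts)
- caliper1: grey brake caliper, lying loose on the bench: body 56 x 32 mm and 30 mm high with a 12 mm high, 24 mm wide mounting ear at each end, 84 mm long in all, 90 to 180 g. Origin under its centre, x axis along its length, z up. Pick it across the 32 mm width (absent in some starts)
- caliper2: brass-coloured brake caliper, lying loose on the bench: body 56 x 32 mm and 30 mm high with a 12 mm high, 24 mm wide mounting ear at each end, 84 mm long in all, 90 to 180 g. Origin under its centre, x axis along its length, z up. Pick it across the 32 mm width (absent in some starts)
- caliper3: red brake caliper, lying loose on the bench: body 56 x 32 mm and 30 mm high with a 12 mm high, 24 mm wide mounting ear at each end, 84 mm long in all, 90 to 180 g. Origin under its centre, x axis along its length, z up. Pick it across the 32 mm width (absent in some starts)
- tape: roll of black tape, 90 mm wide, 30 mm high: a bystander, loose, to be left where it is. Origin on its underside
- oil: small green oil tin, 56 mm wide, 62 mm tall: a bystander, loose, to be left where it is. Origin on its underside
- mug: white mug, 80 mm wide, 90 mm tall: a bystander, loose, to be left where it is. Origin on its underside
- driver: yellow-handled screwdriver lying down: a bystander, loose, to be left where it is. Origin on its underside
- grease: amber grease jar, 64 mm wide, 70 mm tall: a bystander, loose, to be left where it is. Origin on its underside
- wrench: steel wrench lying down: a bystander, loose, to be left where it is. Origin on its underside
Not all that is in view belongs to the job. What is shaped like the caliper1 but purple is not meant.

How it is judged:
By the outcome, as a careful person would: the job done as asked, in the order asked, and still so for the second after the job is handed in, with the robot touching nothing.
Of adapter2, adapter3 only 1 to 2 are there at a start; the rules pass over those that are not, and their reading is None.
Of caliper0, caliper1, caliper2, caliper3 only 3 to 4 are there at a start; the rules pass over those that are not, and their reading is None.
At some moment in a run one of caliper0, caliper1, caliper2, caliper3 may be knocked a few centimetres aside while the robot is not near it.
It also fails if it takes over 208 s, if anything falls off the work surface, if the arm or the gripper's body presses on something with over 40 N, if the wrist force passes 120 N, or if a joint passes its speed limit or range.

## Working session

There is one attempt and no reset: what is moved stays moved. The work goes in short steps, Python scripts to look and compute and a tool call to move; the robot and the scene stay as the last step left them, time stands still between calls to the robot, and variables do not carry over. Pictures are saved under pics/ and viewed, at most 14 in all, crops included, and the job is handed in when it is done.

Besides the shell and the picture viewer there is one more tool, called after "Call:" as name(argument=value, ...) on one line, values as JSON. carry_out: Moves the arm, as the interface text tells. Its arguments: {"type":"object","properties":{"rows":{"type":"array","items":{"type":"array","items":{"type":"array","items":{"type":"number"}}}},"grip":{"type":"number"},"grip_force":{"type":"number"}},"required":["rows"]}

```bash
mkdir -p pics; python3 - <<'E'
from workcell import bot
import cv2, numpy as np
s=bot.observe(); print({k:np.round(v,3).tolist() for k,v in s.items()})
for n in ("scene","top"):
    p=bot.grab_frame(n); cv2.imwrite(f"pics/{n}0.png",cv2.resize(p["pixels"][...,::-1],(800,600)))
    print(n,p["K"].round(1).tolist(),p["pose"].round(3).tolist())
E
```

```text
{'clock': 0.0, 'qpos': [1.134, 0.522, -0.036, 1.6, 0.021, 1.021, -0.113], 'qd': [-0.001, 0.0, -0.002, -0.001, 0.002, 0.001, 0.002], 'joint_efforts': [-0.001, -92.712, 1.98, -36.994, 0.018, 0.008, 0.0], 'position': [0.224, -0.583, 0.231], 'tool_rot': [-3.14, 0.0, 0.367], 'force': [-0.346, 0.884, -0.704], 'moment': [0.02, -0.024, -0.025], 'finger_force': 0.0, 'grip_width': 0.085}
scene [[401.2, 0.0, 275.9], [0.0, 401.2, 206.4], [0.0, 0.0, 1.0]] [[0.733, 0.447, -0.514, 1.175], [0.681, -0.481, 0.553, -0.692], [-0.0, -0.755, -0.656, 0.877], [0.0, 0.0, 0.0, 1.0]]
top [[426.8, 0.0, 282.3], [0.0, 426.8, 206.8], [0.0, 0.0, 1.0]] [[0.027, -0.997, 0.072, 0.47], [-1.0, -0.028, -0.01, 0.007], [0.012, -0.071, -0.997, 1.196], [0.0, 0.0, 0.0, 1.0]]
```

View pics/top0.png

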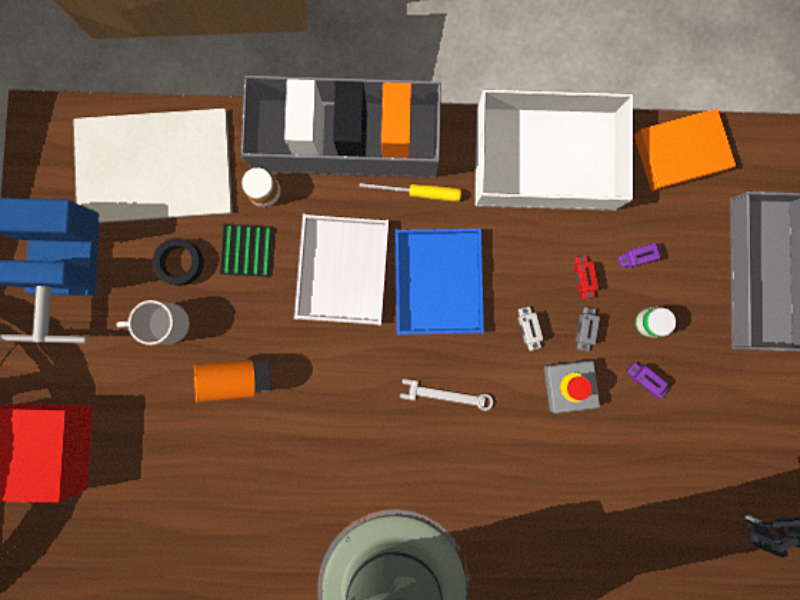

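View pics/scene0.png

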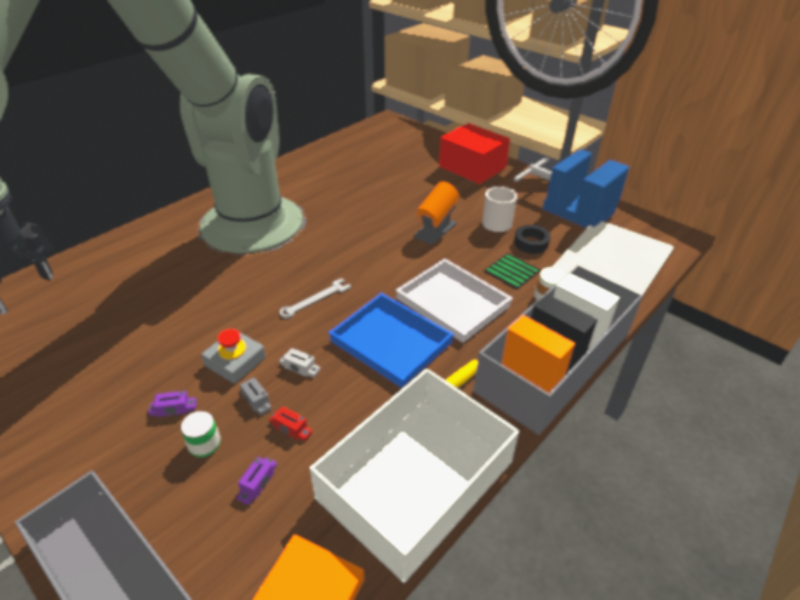

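The top view shows the cup at (225,381) on its rest. The aluminium tray is at (343,268), the blue tray at (440,281) and the mat at (248,250). The steel, grey and red calipers are at (530,328), (588,328) and (586,277), and the plunger is at (577,388). The purple look-alikes are at (640,255) and (650,380). The scene view agrees with this.

```bash
cat > h.py <<'E'
from workcell import bot
import numpy as np, cv2
def ray(p,px):
    d=np.linalg.inv(p["K"])@[px[0],px[1],1.]; return p["pose"][:3,3],p["pose"][:3,:3]@d
def plane(p,px,z):
    o,d=ray(p,px); return o+d*(z-o[2])/d[2]
def tri(a,pa,b,pb):
    o1,d1=ray(a,pa);o2,d2=ray(b,pb)
    t=np.linalg.lstsq(np.c_[d1,-d2],o2-o1,rcond=None)[0]
    q1,q2=o1+d1*t[0],o2+d2*t[1]; return (q1+q2)/2,np.linalg.norm(q1-q2)
def axis(reg):
    c,s,a=cv2.minAreaRect(np.argwhere(reg)[:,::-1].astype(np.float32)); return c,s,a
E
python3 - <<'E'
from h import *
s=bot.grab_frame("scene"); t=bot.grab_frame("top")
for n in ["cup","cup_mouth","rest","small_tray","big_tray","mat","plunger_top","caliper0","caliper1","caliper2","caliper3","tape","oil","grease","mug"]:
    A=bot.spot_point(t,n); B=bot.spot_point(s,n)
    print(n,[(np.round(a["position"]).tolist(),round(a["conf"],2)) for a in A[:3]],[(np.round(a["position"]).tolist(),round(a["conf"],2)) for a in B[:3]])
    if A and B:
        best=min(((tri(t,a["position"],s,b["position"])) for a in A[:1] for b in B[:3]),key=lambda r:r[1])
        print("    ",best[0].round(4),best[1].round(4))
    if "caliper" in n:
        for r in bot.regions_of(t,n)[:2]:
            c,sz,a=axis(r["region"]);bx=cv2.boxPoints((c,sz,a)); w=[plane(t,q,0.012)[:2] for q in bx]
            e=[w[1]-w[0],w[2]-w[1]]; e=max(e,key=np.linalg.norm)
            print("    reg",np.round(c),r["region"].sum(),round(r["conf"],2),"ctr",np.mean(w,0).round(4),"yaw",np.degrees(np.arctan2(e[1],e[0])).round(1),t["pixels"][r["region"]].mean(0).round())
E
```

```text
cup [([176.0, 266.0], 0.72)] [([298.0, 152.0], 0.81)]
     [0.3903 0.2702 0.0639] 0.0019
cup_mouth [([134.0, 266.0], 0.57), ([410.0, 228.0], 0.39)] [([314.0, 133.0], 0.95)]
     [0.3857 0.3665 0.0984] 0.0037
rest [([163.0, 265.0], 0.6)] [([304.0, 159.0], 0.87), ([315.0, 135.0], 0.36), ([179.0, 275.0], 0.18)]
     [0.3829 0.3196 0.0036] 0.0047
small_tray [([242.0, 186.0], 0.62), ([371.0, 227.0], 0.46), ([119.0, 227.0], 0.38)] []
big_tray [([308.0, 199.0], 0.56)] [([274.0, 239.0], 0.9)]
     [ 5.845e-01 -7.260e-02 -4.000e-04] 0.0084
mat [([173.0, 173.0], 0.68)] [([358.0, 191.0], 0.69), ([202.0, 297.0], 0.41), ([313.0, 135.0], 0.23)]
     [ 0.6413  0.3035 -0.0013] 0.0041
plunger_top [([405.0, 272.0], 0.51)] [([161.0, 236.0], 0.75)]
     [ 0.3897 -0.329   0.0706] 0.0047
caliper0 [([448.0, 177.0], 0.9), ([371.0, 229.0], 0.84), ([409.0, 198.0], 0.65)] [([180.0, 336.0], 0.94), ([177.0, 273.0], 0.84), ([124.0, 285.0], 0.78)]
     [ 0.6519 -0.467   0.0136] 0.0014
    reg [454. 265.] 386 0.94 ctr [ 0.4082 -0.4839] yaw -127.5 [118.  61. 142.]
    reg [409. 193.] 343 0.92 ctr [ 0.6041 -0.3596] y
[... 833 characters left out ...]
([177.0, 273.0], 0.84), ([124.0, 285.0], 0.78)]
     [ 0.6519 -0.467   0.0136] 0.0014
    reg [454. 265.] 386 0.94 ctr [ 0.4082 -0.4839] yaw -127.5 [118.  61. 142.]
    reg [409. 193.] 343 0.92 ctr [ 0.6041 -0.3596] yaw -174.6 [179.  46.  42.]
tape [([129.0, 183.0], 0.72), ([286.0, 136.0], 0.6)] [([371.0, 169.0], 0.96)]
     [0.6109 0.424  0.0124] 0.0024
oil [([454.0, 226.0], 0.91), ([130.0, 182.0], 0.64)] [([145.0, 312.0], 0.68)]
     [ 0.5182 -0.4866 -0.0009] 0.0103
grease [([189.0, 136.0], 0.61)] [([385.0, 209.0], 0.6), ([350.0, 156.0], 0.27)]
     [0.7571 0.2687 0.0046] 0.0188
mug [([120.0, 229.0], 0.64), ([187.0, 133.0], 0.43)] [([350.0, 156.0], 0.65)]
     [0.4896 0.4503 0.0024] 0.0184
```

```bash
python3 - <<'E'
from h import *
t=bot.grab_frame("top"); s=bot.grab_frame("scene")
def rect(r,z):
    c,sz,a=axis(r); w=np.array([plane(t,q,z)[:2] for q in cv2.boxPoints((c,sz,a))]); e=[w[1]-w[0],w[2]-w[1]]
    L=[np.linalg.norm(x) for x in e]; m=e[int(np.argmax(L))]; return w.mean(0).round(4),np.round(L,3),(np.degrees(np.arctan2(m[1],m[0]))%180).round(1)
for n,z in [("small_tray",.025),("big_tray",.025),("mat",.004),("cup",.08),("rest",.02),("plunger_top",.035)]:
    for r in bot.regions_of(t,n)[:2]: print(n,round(r["conf"],2),*rect(r["region"],z))
for r in bot.regions_of(t,"caliper1"):
    w=rect(r["region"],.015); print("cal top",round(r["conf"],2),*w,t["pixels"][r["region"]].mean(0).round(),"origin px",)
A=bot.spot_point(t,"caliper1");B=bot.spot_point(s,"caliper1")
for a in A:
    for b in B:
        p,e=tri(t,a["position"],s,b["position"])
        if e<.008 and abs(p[2])<.03: print(np.round(a["position"]),p.round(4),e.round(4))
# cup sides in top by orange hue
hsv=cv2.cvtColor(t["pixels"],cv2.COLOR_RGB2HSV); m=cv2.inRange(hsv,(5,130,90),(20,255,255)); m[:240]=0; m[:,:130]=0;m[:,200:]=0
print("cup px",axis(m>0)); 
E
```

```text
small_tray 0.85 [0.6041 0.116 ] [0.202 0.168] 177.9
big_tray 0.82 [ 0.5856 -0.0751] [0.172 0.202] 1.0
big_tray 0.71 [ 0.3895 -0.3445] [0.044 0.041] 91.5
mat 0.98 [0.6384 0.3048] [0.1   0.101] 88.3
cup 0.64 [0.3888 0.3156] [0.108 0.069] 97.0
rest 0.78 [0.3951 0.2632] [0.03  0.057] 2.4
plunger_top 0.7 [0.7569 0.2756] [0.062 0.079] 46.5
plunger_top 0.67 [ 0.3876 -0.3415] [0.044 0.046] 0.3
cal top 0.8 [ 0.6485 -0.4665] [0.083 0.029] 107.5 [126.  63. 156.] origin px
cal top 0.76 [ 0.5009 -0.2536] [0.036 0.082] 16.7 [182. 175. 171.] origin px
cal top 0.75 [ 0.4066 -0.4824] [0.037 0.083] 52.5 [122.  62. 150.] origin px
cal top 0.66 [ 0.6029 -0.3609] [0.04  0.082] 11.6 [179.  46.  41.] origin px
cal top 0.63 [ 0.4991 -0.3629] [0.088 0.041] 171.6 [119. 114. 115.] origin px
[447. 180.] [ 0.647  -0.4673 -0.0012] 0.0055
[410. 229.] [ 0.505  -0.361   0.0157] 0.0015
[408. 195.] [ 0.6008 -0.3583  0.0017] 0.0026
[371. 231.] [ 0.4961 -0.2532  0.0052] 0.0021
cup px ((164.5, 329.5), (179.0, 69.0), 90.0)
```

Call:
carry_out(rows=[[[0.348, -0.276, 0, -69], [0.348, -0.276, 0, -69], [0.348, -0.276, 0, -69], [0.348, -0.276, 0, -69], [0.348, -0.276, 0, -69], [0.348, -0.276, 0, -69], [0.348, -0.276, 0, -69], [0.348, -0.276, 0, -69], [0.348, -0.276, 0, -69], [0.348, -0.276, 0, -69], [0.348, -0.276, 0, -69], [0.348, -0.276, 0, -69]]], grip=0.085)

```text
clock: 3.45
position: [0.4528, -0.1957, 0.2317]
tool_rot: [3.14, -0.002, 1.578]
force: [-0.4, 0.3, 0.1]
grip_width: 0.0848
finger_force: 0.0
```

Call:
carry_out(rows=[[[0.2, 0.0, 0, 0], [0.2, 0.0, 0, 0], [0.2, 0.0, 0, 0], [0.2, 0.0, 0, 0], [0.2, 0.0, 0, 0], [0.509, -0.065, 0, -3], [0.509, -0.065, 0, -3], [0.509, -0.065, 0, -3], [0.509, -0.065, 0, -3], [0.509, -0.065, 0, -3], [0.509, -0.065, 0, -3], [0.509, -0.065, 0, -3]]])

```text
clock: 4.45
position: [0.3892, 0.2861, 0.2315]
tool_rot: [3.141, 0.0, 1.623]
force: [1.5, -0.6, -0.2]
grip_width: 0.0851
finger_force: 0.0
```

Call:
carry_out(rows=[[[0.02, 0.0, 0, 0], [0.02, 0.0, 0, 0], [0.02, 0.0, 0.0, 0], [0.02, 0.0, 0.0, 0]]])

```text
clock: 4.78
position: [0.389, 0.3036, 0.2312]
tool_rot: [-3.141, 0.001, 1.623]
force: [-0.2, 0.0, 0.6]
grip_width: 0.0852
finger_force: 0.0
```

```bash
python3 - <<'E'
from h import *
s=bot.grab_frame("scene");t=bot.grab_frame("top");o=bot.observe();print(o["position"].round(4) if hasattr(o["position"],"round") else o["position"],o["tool_rot"])
a=s["pixels"][60:270,180:460];b=t["pixels"][120:330,60:340]
cv2.imwrite("pics/c1.png",np.hstack([cv2.resize(x[...,::-1],(400,300),interpolation=cv2.INTER_CUBIC) for x in (a,b)]))
E
```

```text
[0.3893 0.3032 0.2313] [3.14138429e+00 5.47233494e-04 1.62162125e+00]
```

View pics/c1.png

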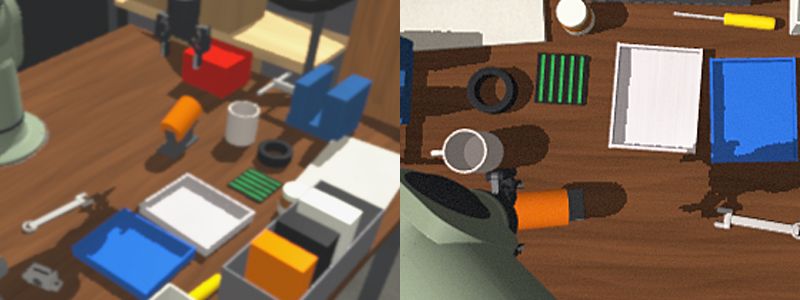

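Call:
carry_out(rows=[[[0.008, -0.001, 0.04, 0], [0.008, -0.001, 0.08, 0], [0.008, -0.001, 0.11, 0], [0.008, -0.001, 0.14, 0], [0.008, -0.001, 0.155, 0], [0.008, -0.001, 0.165, 0], [0.008, -0.001, 0.174, 0], [0.008, -0.001, 0.174, 0], [0.008, -0.001, 0.174, 0]]])

```text
clock: 5.63
position: [0.3878, 0.3123, 0.0578]
tool_rot: [3.141, -0.0, 1.623]
force: [-0.5, 0.2, -0.6]
grip_width: 0.0854
finger_force: 0.0
```

Call:
carry_out(rows=[[[0, 0, 0, 0], [0, 0, 0, 0], [0, 0, 0, 0], [0, 0, 0, 0], [0, 0, 0, 0], [0, 0, 0, 0], [0, 0, 0, 0], [0, 0, 0, 0]]], grip=0.05, grip_force=40)

```text
clock: 6.3
position: [0.3884, 0.3127, 0.0589]
tool_rot: [3.139, -0.001, 1.623]
force: [-0.9, -3.4, 17.2]
grip_width: 0.0681
finger_force: 40.1
```

Call:
carry_out(rows=[[[0, 0, -0.005, 0], [0, 0, -0.015, 0], [0, 0, -0.03, 0], [0, 0, -0.05, 0], [0, 0, -0.07, 0], [0, 0, -0.09, 0], [0, 0, -0.1, 0], [0, 0, -0.1, 0]]])

```text
clock: 6.97
position: [0.3882, 0.3129, 0.1597]
tool_rot: [3.139, -0.002, 1.623]
force: [1.4, 0.5, -3.4]
grip_width: 0.0677
finger_force: 45.5
```

```bash
python3 - <<'E'
from h import *
s=bot.grab_frame("scene");o=bot.observe();print(np.round(o["force"],2),np.round(o["moment"],3),o["position"])
cv2.imwrite("pics/c2.png",cv2.resize(s["pixels"][70:220,200:400,::-1],(800,600),interpolation=cv2.INTER_CUBIC))
E
```

```text
[ 0.38 -0.21 -3.76] [ 0.039 -0.04   0.024] [0.38783868 0.31236671 0.15814164]
```

View pics/c2.png

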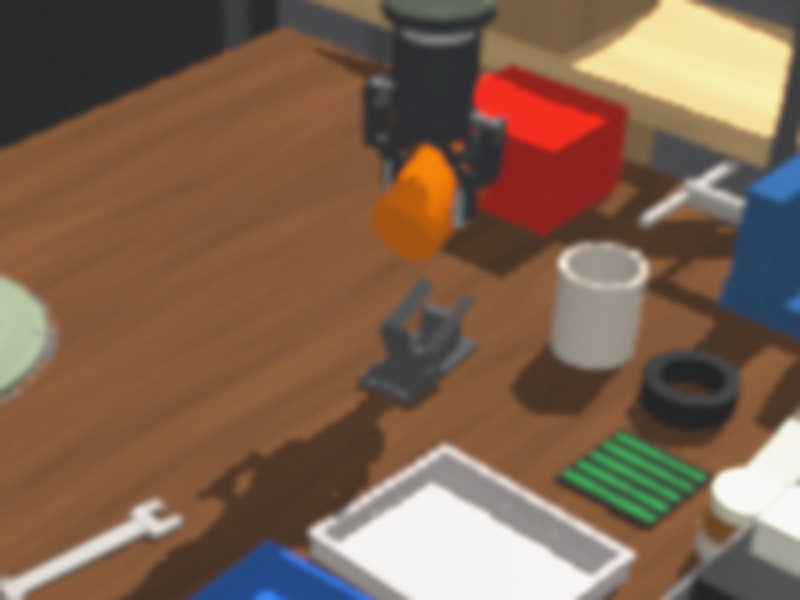

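Call:
carry_out(rows=[[[-0.01, 0.01, 0, 0], [-0.03, 0.03, 0, 0], [-0.055, 0.05, 0, 0], [-0.08, 0.075, 0, 0], [-0.105, 0.1, 0, 0], [-0.13, 0.125, 0, 0], [-0.155, 0.15, 0, 0], [-0.18, 0.17, 0, 0], [-0.2, 0.19, 0, 0], [-0.21, 0.2, 0, 0], [-0.216, 0.205, 0, 0], [-0.216, 0.205, 0, 0]]])

```text
clock: 8.02
position: [0.6035, 0.1065, 0.1561]
tool_rot: [-3.14, 0.0, 1.622]
force: [-0.5, 0.6, -2.3]
grip_width: 0.0677
finger_force: 45.6
```

```bash
python3 - <<'E'
from h import *
s=bot.grab_frame("scene");t=bot.grab_frame("top");o=bot.observe();print(np.round(o["force"],2),o["position"])
for n in("cup","cup_mouth"):
    A=bot.spot_point(t,n);B=bot.spot_point(s,n)
    print(n,[(a["position"],a["conf"]) for a in A[:1]],[(b["position"],b["conf"]) for b in B[:1]])
    if A and B: print(tri(t,A[0]["position"],s,B[0]["position"]))
cv2.imwrite("pics/c3.png",np.hstack([cv2.resize(x[...,::-1],(400,400),interpolation=cv2.INTER_CUBIC) for x in (s["pixels"][90:250,220:380],t["pixels"][110:270,150:310])]))
E
```

```text
[ 0.68  0.4  -2.27] [0.60241712 0.10862968 0.15679005]
cup [] [([310.0, 182.7], 0.69)]
cup_mouth [([408.8, 226.5], 0.27)] [([327.3, 161.7], 0.74)]
(array([ 0.62991084, -0.15988596,  0.39410298]), np.float64(0.30773760898973285))
```

View pics/c3.png

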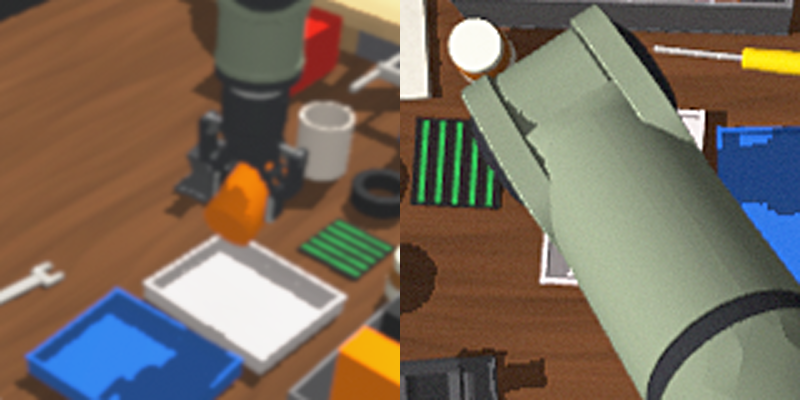

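```bash
cat >> h.py <<'E'
def tilt(save=None):
    """cup angle above level (deg), in the plane through the gripper normal to tool y"""
    s=bot.grab_frame("scene"); o=bot.observe(); yaw=o["tool_rot"][2]; n=np.array([np.sin(yaw),-np.cos(yaw),0]); ax=np.array([np.cos(yaw),np.sin(yaw),0])
    P=np.array(o["position"])+[0,0,.019]; out=[]
    for l in ("cup","cup_mouth"):
        B=bot.spot_point(s,l)
        if not B: print("no",l); continue
        q,d=ray(s,B[0]["position"]); X=q+d*(n@(P-q))/(n@d); r=X-P; out.append((r@ax,r[2])); print(l,round(B[0]["conf"],2),"along",round(1e3*out[-1][0]),"z rel P mm",round(1e3*out[-1][1]),"z",X[2].round(3))
    if len(out)==2: v=np.subtract(out[1],out[0]); print("len",np.linalg.norm(v).round(3),"tilt up",np.degrees(np.arctan2(v[1],v[0])).round(1))
    print("tcp",np.round(o["position"],4),"F",np.round(o["force"],1),"grip",round(o["grip_width"],4),np.round(o["finger_force"],1),"t",round(o["clock"],2))
    if save:
        c=s["K"]@(np.linalg.inv(s["pose"])@np.r_[P,1])[:3]; u,v=(c[:2]/c[2]).astype(int)
        cv2.imwrite(save,cv2.resize(s["pixels"][max(v-75,0):v+75,max(u-100,0):u+100,::-1],(560,420),interpolation=cv2.INTER_CUBIC))
    return s
E
python3 -c "
from h import *
tilt()"
```

```text
cup 0.74 along -35 z rel P mm -23 z 0.153
cup_mouth 0.83 along 41 z rel P mm 27 z 0.203
len 0.09 tilt up 33.4
tcp [0.603  0.1082 0.1575] F [ 0.4 -0.4 -3.2] grip 0.0678 45.6 t 8.37
```

Call:
carry_out(rows=[[[0, 0, 0.02, 0], [0, 0, 0.05, 0], [0, 0, 0.075, 0], [0, 0, 0.09, 0], [0, 0, 0.1, 0], [0, 0, 0.108, 0], [0, 0, 0.114, 0], [0, 0, 0.12, 0], [0, 0, 0.125, 0], [0, 0, 0.13, 0], [0, 0, 0.134, 0], [0, 0, 0.136, 0]]], grip_force=20)

```text
clock: 9.47
position: [0.606, 0.1126, 0.0243]
tool_rot: [3.134, -0.006, 1.626]
force: [-2.2, 20.6, 32.7]
grip_width: 0.0682
finger_force: 42.0
```

```bash
python3 -c "
from h import *
tilt()"
```

```text
cup 0.69 along -45 z rel P mm 0 z 0.044
cup_mouth 0.69 along 66 z rel P mm -7 z 0.036
len 0.112 tilt up -3.8
tcp [0.606  0.1127 0.0241] F [-1.  17.2 26.3] grip 0.068 41.5 t 9.52
```

Call:
carry_out(rows=[[[0, 0, 0, 0], [0, 0, 0, 0], [0, 0, 0, 0], [0, 0, 0, 0], [0, 0, 0, 0], [0, 0, 0, 0]]], grip=0.085)

```text
clock: 10.12
position: [0.6034, 0.1072, 0.0212]
tool_rot: [-3.141, 0.0, 1.623]
force: [-0.5, 0.1, 0.3]
grip_width: 0.0851
finger_force: 0.0
```

```bash
python3 -c "
from h import *
tilt('pics/c4.png')"
```

```text
cup 0.68 along -30 z rel P mm 2 z 0.042
cup_mouth 0.43 along -626 z rel P mm 106 z 0.146
len 0.606 tilt up 170.1
tcp [0.6034 0.1073 0.0212] F [0.2 0.2 0.6] grip 0.085 0.0 t 10.17
```

View pics/c4.png

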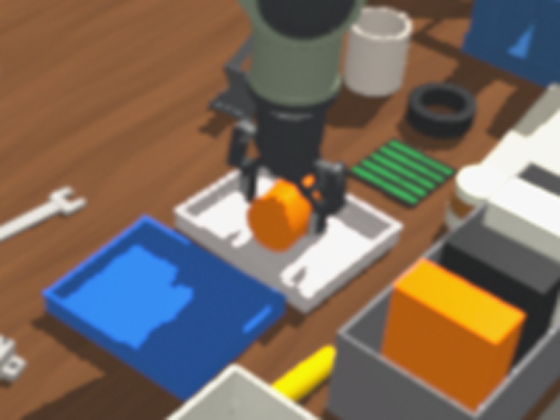

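Call:
carry_out(rows=[[[-0.012, 0, 0, 0], [-0.025, 0, 0.001, 0], [-0.025, 0, 0.001, 0], [-0.025, 0, 0.001, 0]]])

```text
clock: 10.6
position: [0.6048, 0.0805, 0.0201]
tool_rot: [-3.141, 0.001, 1.621]
force: [0.6, -0.3, -0.4]
grip_width: 0.0849
finger_force: 0.0
```

Call:
carry_out(rows=[[[0, 0, 0, 0], [0, 0, 0, 0], [0, 0, 0, 0], [0, 0, 0, 0], [0, 0, 0, 0], [0, 0, 0, 0]]], grip=0.066, grip_force=20)

```text
clock: 11.1
position: [0.6046, 0.0826, 0.0206]
tool_rot: [-3.141, 0.0, 1.624]
force: [-2.8, -2.1, 7.2]
grip_width: 0.068
finger_force: 20.6
```

Call:
carry_out(rows=[[[0, 0, -0.01, 0], [0, 0, -0.02, 0], [0, 0, -0.03, 0], [0, 0, -0.04, 0], [0, 0, -0.05, 0], [0, 0, -0.06, 0], [0, 0, -0.06, 0], [0, 0, -0.06, 0]]])

```text
clock: 11.77
position: [0.6051, 0.0824, 0.0809]
tool_rot: [3.141, -0.0, 1.623]
force: [-0.3, -0.0, -2.4]
grip_width: 0.0677
finger_force: 23.3
```

```bash
python3 -c "
from h import *
tilt('pics/c5.png')"
```

```text
cup 0.88 along -26 z rel P mm 12 z 0.111
cup_mouth 0.91 along 98 z rel P mm -15 z 0.084
len 0.127 tilt up -12.4
tcp [0.6047 0.0823 0.0803] F [-0.4  0.1 -2.8] grip 0.0678 23.3 t 11.82
```

View pics/c5.png

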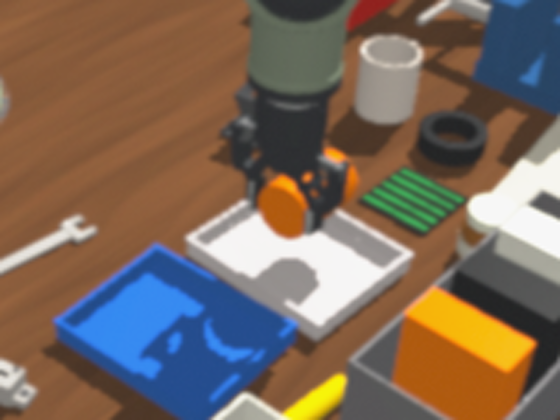

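Call:
carry_out(rows=[[[0.01, 0, 0, 0], [0.018, 0, 0, 0], [0.018, 0, 0, 0], [0.018, 0, 0, 0]]], grip=0.0676)

```text
clock: 12.25
position: [0.6036, 0.1016, 0.0801]
tool_rot: [-3.141, -0.0, 1.625]
force: [0.9, -1.1, -2.6]
grip_width: 0.0679
finger_force: 23.3
```

Call:
carry_out(rows=[[[0, 0, 0, 0], [0, 0, 0, 0], [0, 0, 0, 0]]], grip=0.0678)

```text
clock: 12.5
position: [0.6039, 0.1001, 0.0803]
tool_rot: [-3.142, 0.0, 1.623]
force: [0.1, 0.1, -1.6]
grip_width: 0.0681
finger_force: 23.3
```

```bash
python3 -c "
from h import *
tilt()"
```

```text
cup 0.55 along -20 z rel P mm 9 z 0.108
cup_mouth 0.79 along 86 z rel P mm -5 z 0.094
len 0.107 tilt up -7.5
tcp [0.6039 0.1001 0.0803] F [-0.  -0.2 -2.9] grip 0.0677 23.3 t 12.55
```

Call:
carry_out(rows=[[[0, 0, 0, 0]]], grip=0.068)

```text
clock: 12.73
position: [0.6038, 0.1003, 0.0803]
tool_rot: [3.142, 0.0, 1.623]
force: [-0.3, 1.4, -2.6]
grip_width: 0.0678
finger_force: 19.6
```

Call:
carry_out(rows=[[[0, 0, 0, 0]]], grip=0.0681)

```text
clock: 12.82
position: [0.6038, 0.1003, 0.0803]
tool_rot: [-3.142, 0.0, 1.623]
force: [0.3, -0.2, -2.1]
grip_width: 0.0679
finger_force: 17.8
```

Call:
carry_out(rows=[[[0, 0, 0, 0]]], grip=0.0682)

```text
clock: 12.9
position: [0.6038, 0.1004, 0.0803]
tool_rot: [3.142, -0.0, 1.623]
force: [-0.7, -0.1, -3.0]
grip_width: 0.0679
finger_force: 16.1
```

```bash
python3 -c "
from h import *
tilt()"
```

```text
cup 0.66 along -517 z rel P mm 79 z 0.178
cup_mouth 0.81 along 76 z rel P mm -3 z 0.096
len 0.598 tilt up -7.9
tcp [0.6038 0.1004 0.0803] F [ 0.5  0.4 -2.2] grip 0.0685 16.1 t 12.95
```

Call:
carry_out(rows=[[[0, 0, 0, 0], [0, 0, 0, 0]]], grip=0.0685)

```text
clock: 13.22
position: [0.6038, 0.1004, 0.0803]
tool_rot: [-3.142, -0.0, 1.623]
force: [-0.4, 0.1, -2.4]
grip_width: 0.0681
finger_force: 11.4
```

Call:
carry_out(rows=[[[0, 0, 0, 0], [0, 0, 0, 0]]], grip=0.0687)

```text
clock: 13.38
position: [0.6038, 0.1004, 0.0803]
tool_rot: [-3.142, 0.0, 1.623]
force: [-0.1, 0.3, -2.4]
grip_width: 0.0686
finger_force: 9.9
```

```bash
python3 -c "
from h import *
tilt()"
```

```text
cup 0.87 along -8 z rel P mm 17 z 0.116
cup_mouth 0.83 along 77 z rel P mm -105 z -0.006
len 0.149 tilt up -55.2
tcp [0.6038 0.1004 0.0803] F [ 0.1 -1.  -1.5] grip 0.0689 9.9 t 13.43
```

Call:
carry_out(rows=[[[0, 0, 0, 0], [0, 0, 0, 0], [0, 0, 0, 0]]])

```text
clock: 13.78
position: [0.6039, 0.1004, 0.0804]
tool_rot: [3.141, -0.0, 1.623]
force: [0.4, -0.2, -1.1]
grip_width: 0.0683
finger_force: 9.9
```

```bash
python3 -c "
from h import *
tilt('pics/c6.png')"
```

```text
cup 0.73 along 3 z rel P mm 1 z 0.1
cup_mouth 0.45 along -201 z rel P mm -48 z 0.051
len 0.21 tilt up -166.5
tcp [0.6039 0.1004 0.0803] F [-0.1 -0.3 -1.2] grip 0.0687 9.9 t 13.83
```

View pics/c6.png

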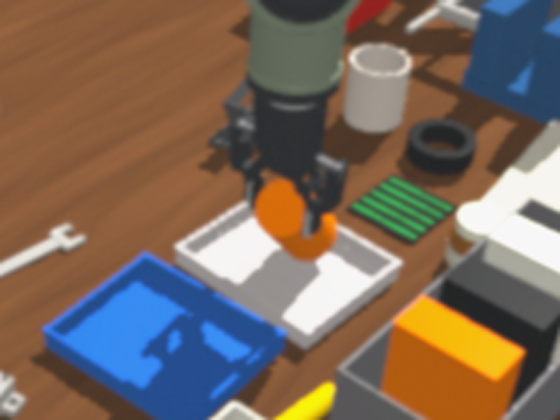

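Call:
carry_out(rows=[[[0, 0, 0, 0], [0, 0, 0, 0]]], grip=0.0688)

```text
clock: 14.1
position: [0.6038, 0.1004, 0.0803]
tool_rot: [3.142, -0.0, 1.623]
force: [-0.6, 0.2, -0.2]
grip_width: 0.069
finger_force: 8.4
```

Call:
carry_out(rows=[[[0, 0, 0, 0], [0, 0, 0, 0]]], grip=0.0689)

```text
clock: 14.27
position: [0.6038, 0.1004, 0.0803]
tool_rot: [3.142, -0.0, 1.623]
force: [-0.1, -0.8, -1.4]
grip_width: 0.0689
finger_force: 6.9
```

```bash
python3 -c "
from h import *
tilt('pics/c7.png')"
```

```text
cup 0.58 along -394 z rel P mm 185 z 0.284
cup_mouth 0.92 along 64 z rel P mm -83 z 0.017
len 0.53 tilt up -30.3
tcp [0.6038 0.1004 0.0803] F [-0.4  0.1 -1.6] grip 0.0688 6.9 t 14.32
```

View pics/c7.png

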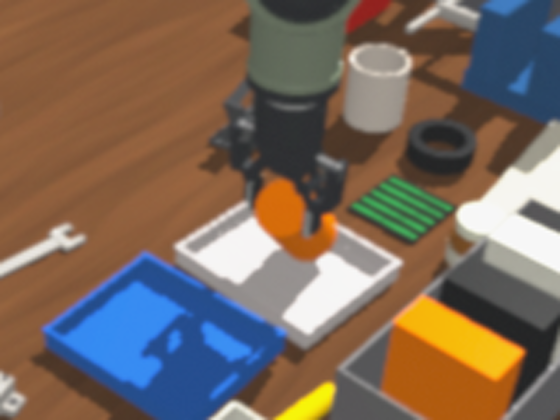

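Call:
carry_out(rows=[[[0, 0, -0.005, 0], [0, 0, -0.01, 0], [0, 0, -0.015, 0], [0, 0, -0.015, 0], [0, 0, -0.015, 0]]])

```text
clock: 14.83
position: [0.6041, 0.1004, 0.0959]
tool_rot: [3.141, -0.0, 1.623]
force: [-0.2, -1.0, -0.7]
grip_width: 0.0689
finger_force: 7.1
```

```bash
python3 -c "
from h import *
tilt('pics/c8.png')"
```

```text
cup 0.82 along 0 z rel P mm 16 z 0.13
cup_mouth 0.61 along 44 z rel P mm -84 z 0.031
len 0.109 tilt up -65.8
tcp [0.6039 0.1004 0.0955] F [-1.2 -0.2 -0.9] grip 0.0689 7.1 t 14.88
```

View pics/c8.png

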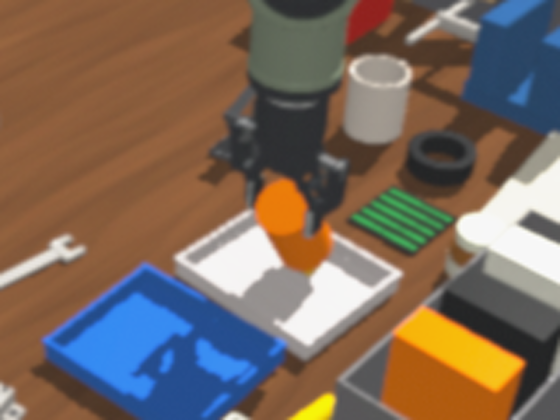

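Call:
carry_out(rows=[[[0, 0, 0.008, 0], [0, 0, 0.016, 0], [0.006, 0, 0.019, 0], [0.012, 0, 0.019, 0], [0.018, 0, 0.02, 0], [0.024, 0, 0.021, 0], [0.03, 0, 0.023, 0], [0.036, 0, 0.025, 0], [0.038, 0, 0.026, 0], [0.038, 0, 0.026, 0]]])

```text
clock: 15.82
position: [0.6023, 0.14, 0.0693]
tool_rot: [3.14, -0.001, 1.625]
force: [0.4, 3.3, 12.9]
grip_width: 0.069
finger_force: 12.6
```

```bash
python3 -c "
from h import *
tilt('pics/c9.png')"
```

```text
cup 0.8 along 0 z rel P mm 14 z 0.102
cup_mouth 0.69 along 20 z rel P mm -85 z 0.004
len 0.101 tilt up -78.5
tcp [0.6023 0.1397 0.0693] F [ 0.1  2.5 13.7] grip 0.0692 12.6 t 15.87
```

View pics/c9.png

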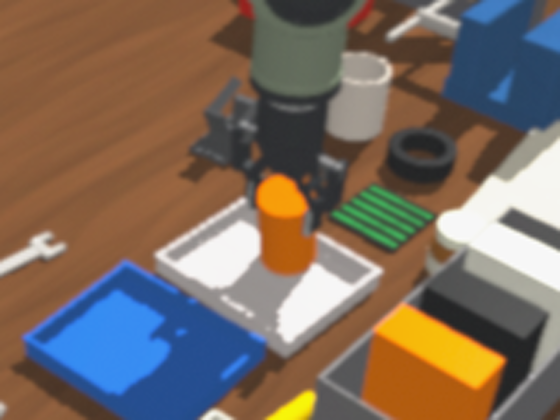

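Call:
carry_out(rows=[[[0, 0, 0, 0], [0, 0, 0, 0], [0, 0, 0, 0], [0, 0, 0, 0], [0, 0, 0, 0], [0, 0, 0, 0]]], grip=0.085)

```text
clock: 16.47
position: [0.6017, 0.1383, 0.0691]
tool_rot: [-3.141, -0.0, 1.623]
force: [0.3, -0.4, -0.1]
grip_width: 0.085
finger_force: 0.0
```

```bash
python3 -c "
from h import *
s=tilt()
hsv=cv2.cvtColor(s['pixels'],cv2.COLOR_RGB2HSV);m=cv2.inRange(hsv,(20,120,90),(35,255,255))
n,l,st,c=cv2.connectedComponentsWithStats(m);print([(st[i,4],c[i].round()) for i in range(1,n) if st[i,4]>8])
r=bot.regions_of(s,'cup')
for x in r[:2]: print(x['conf'],axis(x['region']))
print([(a['conf'],a['position']) for a in bot.look_for(s,'adapter0')])
"
```

```text
cup 0.61 along 13 z rel P mm 25 z 0.113
cup_mouth 0.73 along -563 z rel P mm 100 z 0.188
len 0.581 tilt up 172.6
tcp [0.6018 0.1383 0.0692] F [-0.9 -0.3 -0.9] grip 0.0852 0.0 t 16.52
[(np.int32(80), array([324., 181.])), (np.int32(498), array([379., 235.])), (np.int32(140), array([162., 246.])), (np.int32(233), array([324., 261.])), (np.int32(1905), array([215., 403.]))]
0.73 ((325.0970458984375, 192.73822021484375), (21.014841079711914, 34.74351501464844), 4.39870548248291)
[]
```

```bash
python3 -c "
from h import *
s=bot.grab_frame('scene');cv2.imwrite('pics/d1.png',cv2.resize(s['pixels'][140:250,250:400,::-1],(780,572),interpolation=cv2.INTER_CUBIC))"
```

```text
(no output)
```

View pics/d1.png

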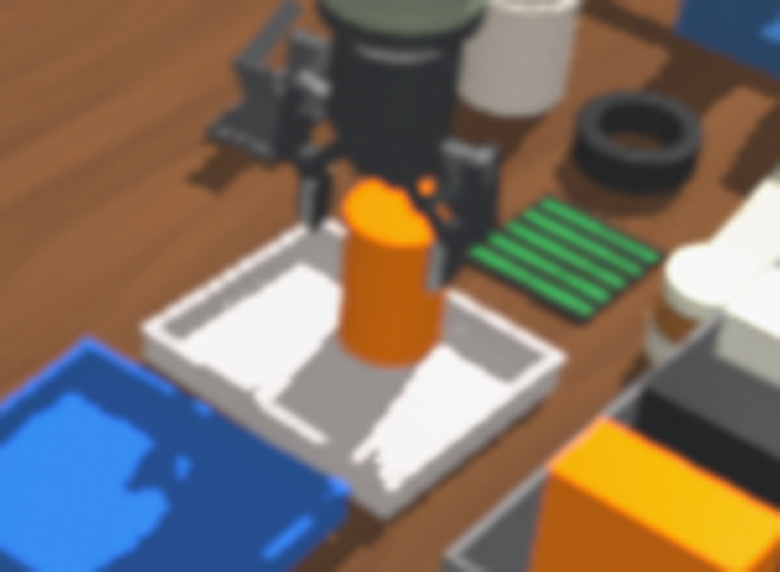

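```bash
python3 -c "
from h import *
s=bot.grab_frame('scene')
for x in bot.spot_point(s,'cup')[:1]: print(x['position'],plane(s,x['position'],.104))
print(plane(s,(326.2,181.6),.104))
print(plane(s,(250+388/5.2,140+362/5.2),.004))"
```

```text
[325.0, 178.0] [0.59031747 0.16630966 0.104     ]
[0.60466182 0.15388362 0.104     ]
[0.61939504 0.13957253 0.004     ]
```

Call:
carry_out(rows=[[[0.008, 0, 0, 0], [0.016, 0, 0.004, 0], [0.016, 0, 0.01, 0], [0.016, 0, 0.01, 0], [0.016, 0, 0.01, 0]]])

```text
clock: 17.28
position: [0.6006, 0.1544, 0.0587]
tool_rot: [-3.141, 0.0, 1.624]
force: [0.5, -0.3, -0.5]
grip_width: 0.0848
finger_force: 0.0
```

Call:
carry_out(rows=[[[0, 0, 0, 0], [0, 0, 0, 0], [0, 0, 0, 0], [0, 0, 0, 0], [0, 0, 0, 0], [0, 0, 0, 0]]], grip=0.06, grip_force=40)

```text
clock: 17.78
position: [0.6011, 0.1541, 0.0597]
tool_rot: [3.141, 0.0, 1.623]
force: [-1.2, -0.2, 5.7]
grip_width: 0.0678
finger_force: 44.0
```

```bash
python3 -c "
from h import *
tilt()"
```

```text
cup 0.88 along 8 z rel P mm 29 z 0.107
cup_mouth 0.64 along 16 z rel P mm -87 z -0.008
len 0.116 tilt up -86.0
tcp [0.6011 0.1542 0.0596] F [-1.6 -1.   6.5] grip 0.0685 44.0 t 17.83
```

Call:
carry_out(rows=[[[0, 0, -0.005, 0], [0, 0, -0.012, 0], [0, 0, -0.02, 0], [0, 0, -0.03, 0], [0, 0, -0.04, 0], [0, 0, -0.055, 0], [0, 0, -0.07, 0], [0, 0, -0.09, 0], [0, 0, -0.11, 0], [0, 0, -0.13, 0], [0, 0, -0.14, 0], [0, 0, -0.14, 0]]])

```text
clock: 18.93
position: [0.6019, 0.1547, 0.202]
tool_rot: [3.138, -0.001, 1.623]
force: [0.5, 0.1, -1.1]
grip_width: 0.0682
finger_force: 45.3
```

```bash
python3 -c "
from h import *
s=tilt()
for n in range(1):
  for x in bot.spot_point(s,'adapter0'): print(x['conf'],x['position'],plane(s,x['position'],.011).round(3))
hsv=cv2.cvtColor(s['pixels'],cv2.COLOR_RGB2HSV);print([hsv[int(x['position'][1]),int(x['position'][0])] for x in bot.spot_point(s,'adapter0')])
cv2.imwrite('pics/d2.png',cv2.resize(s['pixels'][100:240,240:420,::-1],(780,606))[:600])"
```

```text
cup 0.96 along 5 z rel P mm 33 z 0.252
cup_mouth 0.83 along -17 z rel P mm -69 z 0.15
len 0.105 tilt up -102.1
tcp [0.6013 0.1544 0.2003] F [-0.6  0.4 -1.9] grip 0.068 45.3 t 18.98
0.57 [328.2, 200.5] [0.604 0.178 0.011]
0.53 [304.8, 159.4] [0.392 0.311 0.011]
0.39 [323.9, 201.6] [0.597 0.163 0.011]
0.37 [319.8, 201.1] [0.586 0.156 0.011]
[array([ 23, 240, 174], dtype=uint8), array([120,   4,  70], dtype=uint8), array([ 22, 183, 142], dtype=uint8), array([ 23, 240, 169], dtype=uint8)]
```

View pics/d2.png

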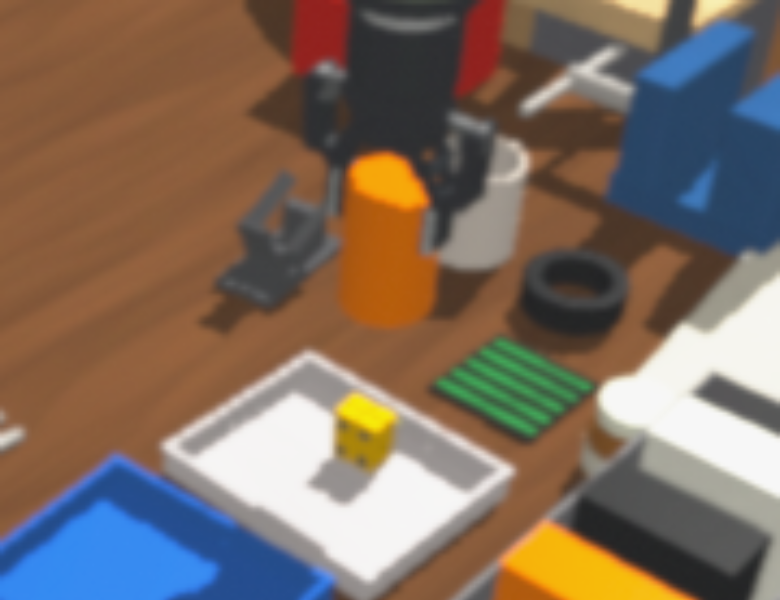

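Call:
carry_out(rows=[[[0.02, 0.005, 0, 0], [0.05, 0.015, 0, 0], [0.08, 0.025, 0, 0], [0.11, 0.035, 0, 0], [0.13, 0.041, 0, 0], [0.144, 0.0445, 0, 0], [0.144, 0.0445, 0, 0], [0.144, 0.0445, 0.03, 0], [0.144, 0.0445, 0.06, 0], [0.144, 0.0445, 0.09, 0], [0.144, 0.0445, 0.11, 0], [0.144, 0.0445, 0.115, 0]]])

```text
clock: 20.18
position: [0.636, 0.2986, 0.0797]
tool_rot: [-3.136, 0.003, 1.623]
force: [-0.5, -0.9, -0.9]
grip_width: 0.0681
finger_force: 45.5
```

```bash
python3 -c "
from h import *
s=tilt()
t=bot.grab_frame('top')
for n in ('cup','cup_mouth','mat','caliper1'):
  for x in bot.spot_point(t,n)[:5]: print(n,round(x['conf'],2),np.round(x['position']),plane(t,x['position'],0).round(3))
for x in bot.spot_point(s,'mat')[:1]: print(x['conf'],plane(s,x['position'],0))
for x in bot.spot_point(s,'cup')[:1]: print(x['conf'],plane(s,x['position'],s and bot.observe()['position'][2]+.044))
"
```

```text
cup 0.68 along 1 z rel P mm 27 z 0.127
cup_mouth 0.63 along 22 z rel P mm -96 z 0.004
len 0.125 tilt up -80.3
tcp [0.6365 0.2991 0.081 ] F [-0.1 -0.7 -2.1] grip 0.0681 45.5 t 20.23
cup_mouth 0.68 [222. 185.] [0.613 0.167 0.   ]
mat 0.57 [116. 228.] [0.485 0.456 0.   ]
caliper1 0.73 [410. 195.] [ 0.601 -0.364  0.   ]
caliper1 0.7 [446. 181.] [ 0.642 -0.466  0.   ]
caliper1 0.69 [454. 265.] [ 0.406 -0.488  0.   ]
caliper1 0.63 [370. 227.] [ 0.506 -0.253  0.   ]
0.65 [0.63755729 0.30687489 0.        ]
0.68 [0.63775128 0.29745544 0.12911567]
```

Call:
carry_out(rows=[[[0.003, 0.002, 0.005, 0], [0.003, 0.002, 0.011, 0], [0.003, 0.002, 0.016, 0], [0.003, 0.002, 0.019, 0], [0.003, 0.002, 0.021, 0], [0.003, 0.002, 0.021, 0]]])

```text
clock: 21.18
position: [0.6394, 0.3034, 0.0626]
tool_rot: [-3.141, 0.0, 1.623]
force: [0.1, 0.1, -0.9]
grip_width: 0.0684
finger_force: 45.6
```

Call:
carry_out(rows=[[[0, 0, 0, 0], [0, 0, 0, 0], [0, 0, 0, 0], [0, 0, 0, 0], [0, 0, -0.02, 0], [0, 0, -0.06, 0], [0, 0, -0.1, 0], [0, 0, -0.14, 0], [0, 0, -0.16, 0], [0, 0, -0.16, 0]]], grip=0.085)

```text
clock: 22.02
position: [0.6413, 0.3047, 0.2293]
tool_rot: [3.135, -0.003, 1.623]
force: [0.2, -0.4, 0.0]
grip_width: 0.0856
finger_force: 0.0
```

Call:
carry_out(rows=[[[-0.04, 0, 0, 0], [-0.08, 0, 0, 0], [-0.12, 0, 0, 0], [-0.16, 0, 0, 0], [-0.2, 0, 0, 0], [-0.24, 0, 0, 0], [-0.28, 0, 0, 0], [-0.32, -0.01, 0, 0], [-0.36, -0.02, 0, 0], [-0.4, -0.03, 0, 0], [-0.43, -0.04, 0, 0], [-0.43, -0.04, 0, 0]]])

```text
clock: 23.02
position: [0.6204, -0.1362, 0.2228]
tool_rot: [-3.14, 0.003, 1.615]
force: [-0.1, -0.5, -1.2]
grip_width: 0.085
finger_force: 0.0
```

```bash
cat >> h.py <<'E'
def cals():
    t=bot.grab_frame("top")
    for r in bot.regions_of(t,"caliper1"):
        c,sz,a=axis(r["region"]); w=np.array([plane(t,q,.012)[:2] for q in cv2.boxPoints((c,sz,a))]); e=max([w[1]-w[0],w[2]-w[1]],key=np.linalg.norm)
        print("cal",round(r["conf"],2),w.mean(0).round(4),"len",np.linalg.norm(e).round(3),"yaw",(np.degrees(np.arctan2(e[1],e[0]))%180).round(1),t["pixels"][r["region"]].mean(0).round())
    return t
E
python3 - <<'E'
from h import *
t=cals(); s=bot.grab_frame("scene")
o=bot.observe();print(np.round(o["position"],4),o["tool_rot"],o["clock"],np.round(o["qpos"],2))
for n in("cup","mat","adapter0","caliper1"):
    A=bot.spot_point(t,n);B=bot.spot_point(s,n)
    for a in A[:6]:
        for b in B[:6]:
            p,e=tri(t,a["position"],s,b["position"])
            if e<.008 and -.01<p[2]<.12: print(n,p.round(4),e.round(4))
E
```

```text
cal 0.67 [ 0.6473 -0.4672] len 0.086 yaw 110.0 [ 90.  47. 110.]
cal 0.64 [ 0.4051 -0.5057] len 0.055 yaw 24.8 [109.  57. 128.]
[ 0.6224 -0.1276  0.2233] [ 3.14143461e+00 -4.54800411e-04  1.62319897e+00] 23.1667 [ 0.48  0.6  -0.57  1.56  0.35  1.09 -0.12]
adapter0 [0.6077 0.1605 0.0173] 0.0019
adapter0 [0.6073 0.1601 0.014 ] 0.0003
adapter0 [0.6074 0.1591 0.0178] 0.004
adapter0 [0.6069 0.1588 0.0145] 0.0017
adapter0 [0.5895 0.1522 0.013 ] 0.0001
caliper1 [ 0.6566 -0.4661  0.0072] 0.0025
caliper1 [ 0.4002 -0.4845  0.0051] 0.0062
```

```bash
cat >> h.py <<'E'
def cscene():
    s=bot.grab_frame("scene")
    for r in bot.spot_point(s,"caliper1"):
        u,v=np.round(r["position"]).astype(int); print("sc",round(r["conf"],2),plane(s,r["position"],0).round(4)[:2],s["pixels"][v-3:v+4,u-3:u+4].reshape(-1,3).mean(0).round())
    return s
E
python3 - <<'E'
from h import *
s=cscene()
r=bot.regions_of(s,"cup"); print([(round(x["conf"],2),axis(x["region"])) for x in r[:2]])
for n,z in(("cup",.104),("mat",0)):
    for x in bot.spot_point(s,n)[:2]: print(n,round(x["conf"],2),np.round(x["position"]),plane(s,x["position"],z).round(4))
t=bot.grab_frame("top")
for n,z in(("cup",.104),("mat",.004)):
    for x in bot.regions_of(t,n)[:2]:
        c=axis(x["region"]); print("top",n,round(x["conf"],2),c,plane(t,c[0],z).round(4))
E
```

```text
sc 0.96 [ 0.411  -0.4787] [82. 56. 90.]
sc 0.72 [ 0.4952 -0.2589] [89. 84. 79.]
sc 0.68 [ 0.5978 -0.3564] [140.  44.  40.]
sc 0.57 [ 0.4919 -0.3496] [135. 133. 134.]
sc 0.56 [ 0.645  -0.4695] [ 89.  50. 109.]
[(0.7, ((360.9459228515625, 177.32432556152344), (21.04306983947754, 36.16777801513672), 9.462322235107422)), (0.44, ((381.75006103515625, 196.25001525878906), (12.727922439575195, 24.748737335205078), 45.0))]
cup 0.58 [315. 212.] [0.6689 0.0182 0.104 ]
mat 0.5 [358. 189.] [0.6358 0.3083 0.    ]
top cup 0.58 ((166.5, 170.5), (35.35480499267578, 25.253429412841797), 29.05460548400879) [0.6342 0.2961 0.104 ]
top cup 0.52 ((287.48651123046875, 132.64158630371094), (69.35285186767578, 9.243886947631836), 5.440331935882568) [ 0.7423 -0.0124  0.104 ]
top mat 0.55 ((172.7821044921875, 174.48638916015625), (36.054649353027344, 35.55562210083008), 3.5763344764709473) [0.6384 0.3045 0.004 ]
top mat 0.16 ((124.5, 182.5), (33.0, 35.0), 90.0) [0.612  0.4382 0.004 ]
```

```bash
cat >> h.py <<'E'
def mv(*targets):
    o=bot.observe(); p=np.array(o["position"]); y=o["tool_rot"][2]
    for T in targets:
        d=np.array(T[:3])-p; tw=-((T[3]-np.degrees(y)+180)%360-180)
        print(T,"->",np.round([d[0]*np.cos(y)+d[1]*np.sin(y),d[0]*np.sin(y)-d[1]*np.cos(y),-d[2],tw],4))
    print(p.round(4),np.degrees(y).round(1),"t",o["clock"],"grip",round(o["grip_width"],4),np.round(o["finger_force"],1))
E
python3 -c "
from h import *
mv((.4975,-.255,.12,16.7),(.4975,-.255,.005,16.7))"
```

```text
(0.4975, -0.255, 0.12, 16.7) -> [-0.1203 -0.1313  0.1033 76.3109]
(0.4975, -0.255, 0.005, 16.7) -> [-0.1203 -0.1313  0.2183 76.3109]
[ 0.6223 -0.128   0.2233] 93.0 t 23.9667 grip 0.085 0.0
```

Call:
carry_out(rows=[[[-0.12, -0.131, 0.05, 76], [-0.12, -0.131, 0.05, 76], [-0.12, -0.131, 0.05, 76], [-0.12, -0.131, 0.05, 76], [-0.12, -0.131, 0.05, 76], [-0.12, -0.131, 0.05, 76], [-0.12, -0.131, 0.1, 76], [-0.12, -0.131, 0.1, 76], [-0.12, -0.131, 0.1, 76], [-0.12, -0.131, 0.1, 76], [-0.12, -0.131, 0.1, 76], [-0.12, -0.131, 0.1, 76]]], grip=0.065)

```text
clock: 24.97
position: [0.498, -0.2545, 0.1233]
tool_rot: [3.141, 0.0, 0.293]
force: [0.4, -0.4, 0.1]
grip_width: 0.065
finger_force: 0.0
```

```bash
python3 -c "
from h import *
s=cscene()
mv((.4975,-.255,.12,16.7),(.4975,-.255,.005,16.7))
cv2.imwrite('pics/e1.png',cv2.resize(s['pixels'][150:340,90:343,::-1],(800,600),interpolation=cv2.INTER_CUBIC))"
```

```text
sc 0.86 [ 0.6023 -0.3557] [180.  46.  39.]
sc 0.86 [ 0.6339 -0.4669] [135.  73. 166.]
sc 0.62 [ 0.4947 -0.2551] [108. 105. 102.]
sc 0.51 [ 0.487  -0.3459] [79. 78. 78.]
(0.4975, -0.255, 0.12, 16.7) -> [-6.000e-04  3.000e-04  3.400e-03  5.104e-01]
(0.4975, -0.255, 0.005, 16.7) -> [-6.000e-04  3.000e-04  1.184e-01  5.104e-01]
[ 0.498  -0.2545  0.1234] 17.2 t 25.0667 grip 0.0653 0.0
```

View pics/e1.png

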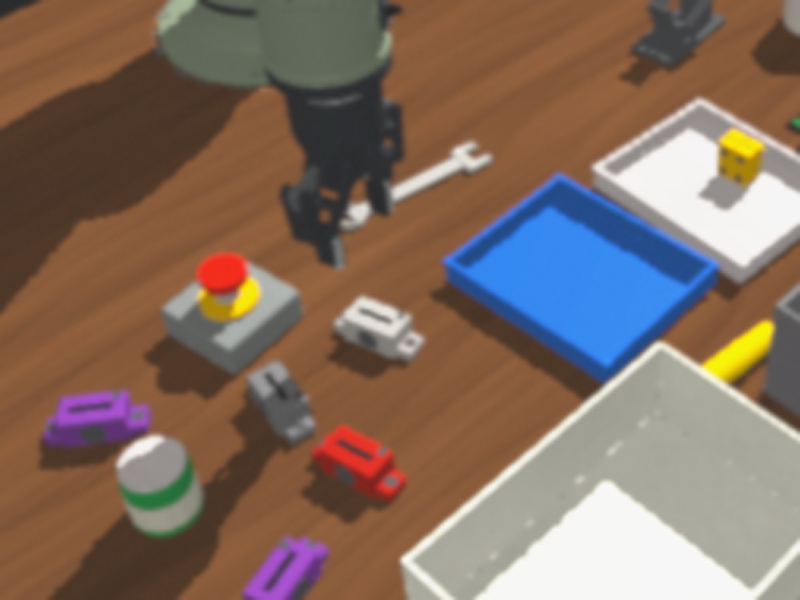

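Call:
carry_out(rows=[[[0, 0, 0.035, 0], [0, 0, 0.07, 0], [0, 0, 0.095, 0], [0, 0, 0.11, 0], [0, 0, 0.118, 0], [0, 0, 0.118, 0], [0, 0, 0.118, 0]]])

```text
clock: 25.65
position: [0.4981, -0.2548, 0.0058]
tool_rot: [3.142, -0.0, 0.298]
force: [0.6, -0.5, 0.9]
grip_width: 0.0645
finger_force: 0.0
```

Call:
carry_out(rows=[[[0, 0, 0, 0], [0, 0, 0, 0], [0, 0, 0, 0], [0, 0, 0, 0], [0, 0, 0, 0], [0, 0, 0, 0], [0, 0, 0, 0], [0, 0, 0, 0]]], grip=0.025, grip_force=40)

```text
clock: 26.32
position: [0.4983, -0.2548, 0.0064]
tool_rot: [3.141, -0.001, 0.297]
force: [-2.5, 1.5, 10.5]
grip_width: 0.0316
finger_force: 39.7
```

Call:
carry_out(rows=[[[0, 0, -0.01, 0], [0, 0, -0.03, 0], [0, 0, -0.06, 0], [0, 0, -0.09, 0], [0, 0, -0.1, 0], [0, 0, -0.1, 0]]])

```text
clock: 26.82
position: [0.4991, -0.2554, 0.1086]
tool_rot: [3.138, -0.004, 0.297]
force: [-0.0, -1.3, -1.6]
grip_width: 0.0314
finger_force: 40.7
```

```bash
python3 -c "
from h import *
mv((.528,-.0745,.11,90))"
```

```text
(0.528, -0.0745, 0.11, 90) -> [ 8.05000e-02 -1.64600e-01 -1.40000e-03 -7.30006e+01]
[ 0.4991 -0.2554  0.1086] 17.0 t 26.8167 grip 0.0314 40.7
```

Call:
carry_out(rows=[[[0.02, -0.04, 0, -7], [0.035, -0.07, 0, -14], [0.05, -0.1, 0, -21], [0.065, -0.13, 0, -28], [0.075, -0.15, 0, -35], [0.0805, -0.1645, 0, -42], [0.0805, -0.1645, 0, -49], [0.0805, -0.1645, 0, -56], [0.0805, -0.1645, 0, -63], [0.0805, -0.1645, 0, -70], [0.0805, -0.1645, 0, -73], [0.0805, -0.1645, 0, -73]]])

```text
clock: 27.82
position: [0.5261, -0.0739, 0.1045]
tool_rot: [-3.14, -0.001, 1.574]
force: [0.2, -0.5, -1.6]
grip_width: 0.0312
finger_force: 40.7
```

Call:
carry_out(rows=[[[0, 0, 0.03, 0], [0, 0, 0.06, 0], [0, 0, 0.08, 0], [0, 0, 0.09, 0], [0, 0, 0.096, 0], [0, 0, 0.097, 0], [0, 0, 0.097, 0]]])

```text
clock: 28.4
position: [0.5263, -0.0737, 0.0087]
tool_rot: [-3.141, 0.0, 1.57]
force: [0.1, 0.1, -1.6]
grip_width: 0.0309
finger_force: 43.7
```

Call:
carry_out(rows=[[[0, 0, 0, 0], [0, 0, 0, 0], [0, 0, 0, 0], [0, 0, -0.03, 0], [0, 0, -0.07, 0], [0, 0, -0.11, 0], [0, 0, -0.14, 0], [0, 0, -0.14, 0]]], grip=0.041)

```text
clock: 29.07
position: [0.5292, -0.0739, 0.154]
tool_rot: [3.134, 0.001, 1.57]
force: [0.7, -0.9, 1.5]
grip_width: 0.0408
finger_force: 0.0
```

```bash
python3 -c "
from h import *
cals();cscene()
mv((.6015,-.36,.12,11.6))"
```

```text
cal 0.95 [ 0.407  -0.4833] len 0.082 yaw 52.5 [123.  62. 151.]
cal 0.89 [ 0.5006 -0.3647] len 0.086 yaw 170.9 [120. 115. 117.]
sc 0.9 [ 0.4924 -0.3496] [135. 133. 134.]
sc 0.79 [ 0.4031 -0.4764] [ 96.  62. 114.]
sc 0.65 [ 0.6045 -0.348 ] [126.  37.  32.]
sc 0.64 [ 0.5242 -0.0706] [123. 124. 128.]
sc 0.57 [ 0.6455 -0.4624] [128.  71. 156.]
(0.6015, -0.36, 0.12, 11.6) -> [-2.86000e-01  7.53000e-02  2.77000e-02  7.83935e+01]
[ 0.5263 -0.074   0.1477] 90.0 t 29.2667 grip 0.0411 0.0
```

```bash
python3 -c "
from h import *
mv((.4995,-.361,.12,-9))"
```

```text
(0.4995, -0.361, 0.12, -9) -> [-2.87100e-01 -2.67000e-02  2.77000e-02  9.89935e+01]
[ 0.5263 -0.074   0.1477] 90.0 t 29.2667 grip 0.0411 0.0
```

Call:
carry_out(rows=[[[-0.287, -0.027, 0, 99], [-0.287, -0.027, 0, 99], [-0.287, -0.027, 0, 99], [-0.287, -0.027, 0, 99], [-0.287, -0.027, 0, 99], [-0.287, -0.027, 0, 99], [-0.287, -0.027, 0, 99], [-0.287, -0.027, 0, 99], [-0.287, -0.027, 0, 99], [-0.287, -0.027, 0, 99], [-0.287, -0.027, 0, 99], [-0.287, -0.027, 0, 99]]], grip=0.065)

```text
clock: 30.27
position: [0.4992, -0.3604, 0.1467]
tool_rot: [-3.14, 0.002, 0.065]
force: [-1.0, 0.2, -1.0]
grip_width: 0.065
finger_force: 0.0
```

Call:
carry_out(rows=[[[-0.287, -0.027, 0, 0], [-0.287, -0.027, 0, 0]]])

```text
clock: 30.43
position: [0.4162, -0.3574, 0.1464]
tool_rot: [-3.14, 0.002, 0.073]
force: [0.2, -1.3, 0.3]
grip_width: 0.0652
finger_force: 0.0
```

```bash
python3 -c "
from h import *
mv((.4995,-.361,.147,-9),(.4995,-.361,.005,-9))"
```

```text
(0.4995, -0.361, 0.147, -9) -> [ 8.28000e-02  9.60000e-03 -6.00000e-04  1.31776e+01]
(0.4995, -0.361, 0.005, -9) -> [8.28000e-02 9.60000e-03 1.41400e-01 1.31776e+01]
[ 0.4162 -0.3574  0.1464] 4.2 t 30.4333 grip 0.0652 0.0
```

Call:
carry_out(rows=[[[0.04, 0.005, 0, 7], [0.07, 0.009, 0, 13], [0.083, 0.0095, 0, 13], [0.083, 0.0095, 0, 13], [0.083, 0.0095, 0.04, 13], [0.083, 0.0095, 0.08, 13], [0.083, 0.0095, 0.11, 13], [0.083, 0.0095, 0.13, 13], [0.083, 0.0095, 0.141, 13], [0.083, 0.0095, 0.141, 13], [0.083, 0.0095, 0.141, 13]]])

```text
clock: 31.35
position: [0.4996, -0.3624, 0.0072]
tool_rot: [-3.141, 0.001, -0.156]
force: [0.3, -0.3, 0.7]
grip_width: 0.0648
finger_force: 0.0
```

Call:
carry_out(rows=[[[0, 0, 0, 0], [0, 0, 0, 0], [0, 0, 0, 0], [0, 0, 0, 0], [0, 0, 0, 0], [0, 0, 0, 0], [0, 0, 0, 0], [0, 0, 0, 0]]], grip=0.025, grip_force=40)

```text
clock: 32.02
position: [0.5005, -0.3629, 0.0088]
tool_rot: [3.141, -0.002, -0.156]
force: [-2.2, 1.7, 9.9]
grip_width: 0.0313
finger_force: 40.1
```

Call:
carry_out(rows=[[[0, 0, -0.01, 0], [0, 0, -0.03, 0], [0, 0, -0.06, 0], [0, 0, -0.09, 0], [0, 0, -0.12, 0], [0, 0, -0.12, 0]]])

```text
clock: 32.52
position: [0.5021, -0.3641, 0.134]
tool_rot: [3.138, -0.008, -0.156]
force: [1.1, -1.0, -2.0]
grip_width: 0.0311
finger_force: 40.4
```

```bash
python3 -c "
from h import *
mv((.586,-.0745,.125,90))
cscene()"
```

```text
(0.586, -0.0745, 0.125, 90) -> [ 3.78000e-02 -2.99100e-01  9.00000e-03 -9.89507e+01]
[ 0.5021 -0.3641  0.134 ] -9.0 t 32.5167 grip 0.0311 40.4
sc 0.85 [ 0.3839 -0.3005] [85. 85. 85.]
sc 0.62 [ 0.5949 -0.3578] [162.  51.  45.]
sc 0.59 [ 0.4036 -0.4764] [ 97.  62. 114.]
sc 0.57 [ 0.6496 -0.4706] [134.  69. 165.]
sc 0.54 [ 0.5168 -0.0702] [169. 165. 160.]
```

Call:
carry_out(rows=[[[0.005, -0.03, 0, -7], [0.01, -0.06, 0, -14], [0.014, -0.09, 0, -21], [0.018, -0.12, 0, -28], [0.022, -0.15, 0, -35], [0.026, -0.18, 0, -42], [0.029, -0.21, 0, -49], [0.032, -0.24, 0, -56], [0.035, -0.27, 0, -63], [0.038, -0.299, 0, -70], [0.038, -0.299, 0, -77], [0.038, -0.299, 0, -84]]])

```text
clock: 33.62
position: [0.5836, -0.0706, 0.1264]
tool_rot: [-3.14, -0.001, 1.32]
force: [-0.5, -1.2, -2.0]
grip_width: 0.0311
finger_force: 40.4
```

```bash
python3 -c "
from h import *
mv((.586,-.0745,.12,90),(.586,-.0745,.0125,90))"
```

```text
(0.586, -0.0745, 0.12, 90) -> [-3.20000e-03  3.30000e-03  6.40000e-03 -1.43889e+01]
(0.586, -0.0745, 0.0125, 90) -> [-3.20000e-03  3.30000e-03  1.13900e-01 -1.43889e+01]
[ 0.5836 -0.0706  0.1264] 75.6 t 33.6167 grip 0.0311 40.4
```

Call:
carry_out(rows=[[[-0.003, 0.003, 0.0, -7], [-0.003, 0.003, 0.0, -14.4], [-0.003, 0.003, 0.0, -14.4], [-0.003, 0.003, 0.04, -14.4], [-0.003, 0.003, 0.07, -14.4], [-0.003, 0.003, 0.095, -14.4], [-0.003, 0.003, 0.107, -14.4], [-0.003, 0.003, 0.112, -14.4], [-0.003, 0.003, 0.114, -14.4], [-0.003, 0.003, 0.114, -14.4]]])

```text
clock: 34.45
position: [0.5864, -0.0766, 0.0139]
tool_rot: [3.141, -0.0, 1.561]
force: [0.7, 0.0, -1.7]
grip_width: 0.0314
finger_force: 40.3
```

Call:
carry_out(rows=[[[0, 0, 0, 0], [0, 0, 0, 0], [0, 0, 0, 0], [0, 0, -0.03, 0], [0, 0, -0.07, 0], [0, 0, -0.11, 0], [0, 0, -0.14, 0], [0, 0, -0.14, 0]]], grip=0.041)

```text
clock: 35.12
position: [0.5887, -0.0767, 0.1599]
tool_rot: [3.133, 0.001, 1.561]
force: [-0.2, -0.1, 0.0]
grip_width: 0.0411
finger_force: 0.0
```

```bash
python3 -c "
from h import *
cals();cscene()
mv((.6015,-.358,.15,11.6))"
```

```text
cal 0.88 [ 0.6031 -0.3623] len 0.083 yaw 12.8 [137.  37.  33.]
cal 0.84 [ 0.4071 -0.4839] len 0.082 yaw 53.3 [122.  62. 151.]
cal 0.64 [ 0.5272 -0.0606] len 0.056 yaw 91.6 [176. 174. 177.]
cal 0.59 [ 0.6489 -0.4677] len 0.086 yaw 110.0 [68. 37. 82.]
cal 0.57 [ 0.5812 -0.0453] len 0.02 yaw 46.4 [121. 118. 121.]
cal 0.17 [ 0.5872 -0.044 ] len 0.205 yaw 2.7 [ 46. 101. 192.]
sc 0.91 [ 0.3991 -0.4755] [108.  64. 130.]
sc 0.87 [ 0.6398 -0.4681] [ 83.  48. 101.]
sc 0.7 [ 0.6066 -0.3599] [122.  40.  35.]
sc 0.67 [ 0.5171 -0.0785] [140. 138. 133.]
sc 0.63 [ 0.5787 -0.0625] [107. 107. 109.]
(0.6015, -0.358, 0.15, 11.6) -> [-2.81000e-01  1.86000e-02  2.90000e-03  7.78547e+01]
[ 0.5856 -0.0769  0.1529] 89.5 t 35.3167 grip 0.0413 0.0
```

Both are in the blue tray. Red caliper next, at (0.602, -0.359), yaw 12.

Call:
carry_out(rows=[[[-0.282, 0.019, 0, 77.5], [-0.282, 0.019, 0, 77.5], [-0.282, 0.019, 0, 77.5], [-0.282, 0.019, 0, 77.5], [-0.282, 0.019, 0, 77.5], [-0.282, 0.019, 0, 77.5], [-0.282, 0.019, 0, 77.5], [-0.282, 0.019, 0, 77.5], [-0.282, 0.019, 0, 77.5], [-0.282, 0.019, 0, 77.5], [-0.282, 0.019, 0, 77.5], [-0.282, 0.019, 0, 77.5]]], grip=0.065)

```text
clock: 36.32
position: [0.6019, -0.3584, 0.1518]
tool_rot: [-3.14, 0.002, 0.204]
force: [-0.1, 0.8, 0.0]
grip_width: 0.065
finger_force: 0.0
```

```bash
python3 -c "
from h import *
mv((.602,-.359,.15,12),(.602,-.359,.005,12))"
```

```text
(0.602, -0.359, 0.15, 12) -> [-1.000e-04  6.000e-04  1.800e-03 -3.165e-01]
(0.602, -0.359, 0.005, 12) -> [-1.000e-04  6.000e-04  1.468e-01 -3.165e-01]
[ 0.6019 -0.3584  0.1518] 11.7 t 36.3167 grip 0.065 0.0
```

Call:
carry_out(rows=[[[0, 0, 0.04, 0], [0, 0, 0.08, 0], [0, 0, 0.11, 0], [0, 0, 0.135, 0], [0, 0, 0.147, 0], [0, 0, 0.147, 0], [0, 0, 0.147, 0]]])

```text
clock: 36.9
position: [0.6024, -0.3588, 0.0064]
tool_rot: [-3.141, 0.0, 0.211]
force: [-0.4, 0.4, 1.1]
grip_width: 0.0651
finger_force: 0.0
```

Call:
carry_out(rows=[[[0, 0, 0, 0], [0, 0, 0, 0], [0, 0, 0, 0], [0, 0, 0, 0], [0, 0, 0, 0], [0, 0, 0, 0], [0, 0, 0, 0], [0, 0, 0, 0]]], grip=0.025, grip_force=40)

```text
clock: 37.57
position: [0.6031, -0.3593, 0.0081]
tool_rot: [3.14, -0.002, 0.209]
force: [-2.1, 1.3, 8.2]
grip_width: 0.0311
finger_force: 40.3
```

Call:
carry_out(rows=[[[0, 0, -0.01, 0], [0, 0, -0.03, 0], [0, 0, -0.06, 0], [0, 0, -0.09, 0], [0, 0, -0.12, 0], [0, 0, -0.12, 0]]])

```text
clock: 38.07
position: [0.6049, -0.3603, 0.1339]
tool_rot: [3.136, -0.007, 0.209]
force: [0.9, 0.1, -1.0]
grip_width: 0.0315
finger_force: 40.0
```

```bash
python3 -c "
from h import *
mv((.645,-.0755,.125,90))"
```

```text
(0.645, -0.0755, 0.125, 90) -> [ 9.82000e-02 -2.70300e-01  8.90000e-03 -7.80377e+01]
[ 0.6049 -0.3603  0.1339] 12.0 t 38.0667 grip 0.0315 40.0
```

Call:
carry_out(rows=[[[0.012, -0.03, 0, -7], [0.023, -0.06, 0, -14], [0.034, -0.09, 0, -21], [0.045, -0.12, 0, -28], [0.056, -0.15, 0, -35], [0.067, -0.18, 0, -42], [0.078, -0.21, 0, -49], [0.088, -0.24, 0, -56], [0.098, -0.27, 0, -63], [0.098, -0.27, 0, -70], [0.098, -0.27, 0, -77], [0.098, -0.27, 0, -78]]])

```text
clock: 39.07
position: [0.6424, -0.0742, 0.1271]
tool_rot: [3.141, 0.0, 1.577]
force: [0.8, -0.7, -1.5]
grip_width: 0.0315
finger_force: 40.0
```

```bash
python3 -c "
from h import *
mv((.645,-.0755,.0125,90))"
```

```text
(0.645, -0.0755, 0.0125, 90) -> [-0.0013  0.0026  0.1146  0.3735]
[ 0.6424 -0.0742  0.1271] 90.4 t 39.0667 grip 0.0315 40.0
```

Call:
carry_out(rows=[[[-0.001, 0.0025, 0.04, 0], [-0.001, 0.0025, 0.07, 0], [-0.001, 0.0025, 0.095, 0], [-0.001, 0.0025, 0.108, 0], [-0.001, 0.0025, 0.113, 0], [-0.001, 0.0025, 0.1145, 0], [-0.001, 0.0025, 0.1145, 0]]])

```text
clock: 39.65
position: [0.6454, -0.0755, 0.0129]
tool_rot: [3.14, 0.0, 1.569]
force: [0.4, 0.2, -0.3]
grip_width: 0.0315
finger_force: 40.1
```

Call:
carry_out(rows=[[[0, 0, 0, 0], [0, 0, 0, 0], [0, 0, 0, 0], [0, 0, -0.03, 0], [0, 0, -0.07, 0], [0, 0, -0.11, 0], [0, 0, -0.15, 0], [0, 0, -0.15, 0], [0, 0, -0.15, 0]]], grip=0.041)

```text
clock: 40.4
position: [0.646, -0.0756, 0.1648]
tool_rot: [3.137, 0.001, 1.57]
force: [-1.4, 0.9, -0.2]
grip_width: 0.0408
finger_force: 0.0
```

```bash
python3 - <<'E'
from h import *
t=cals();s=cscene()
for im in (t,s):
    hsv=cv2.cvtColor(im["pixels"],cv2.COLOR_RGB2HSV); m=cv2.inRange(hsv,(0,170,90),(6,255,255))|cv2.inRange(hsv,(172,170,90),(180,255,255))
    n,l,st,c=cv2.connectedComponentsWithStats(m)
    for i in range(1,n):
        if st[i,4]>25: print(st[i],c[i].round(1),"bbox ctr",st[i,:2]+st[i,2:4]/2,plane(im,c[i],.073).round(4))
A=bot.spot_point(t,"plunger_top");B=bot.spot_point(s,"plunger_top")
print([(a["position"],round(a["conf"],2)) for a in A[:2]],[(a["position"],round(a["conf"],2)) for a in B[:2]])
mv((.389,-.329,.15,90))
E
```

```text
cal 0.85 [ 0.4071 -0.482 ] len 0.084 yaw 52.5 [122.  62. 150.]
cal 0.83 [ 0.5875 -0.0703] len 0.073 yaw 91.6 [126. 122. 127.]
cal 0.75 [ 0.6484 -0.4668] len 0.084 yaw 105.6 [119.  60. 146.]
cal 0.73 [ 0.529  -0.0744] len 0.078 yaw 91.6 [182. 175. 170.]
cal 0.69 [ 0.6461 -0.055 ] len 0.039 yaw 91.6 [181.  60.  63.]
cal 0.37 [0.3875 0.3085] len 0.122 yaw 95.9 [65. 63. 65.]
sc 0.95 [ 0.4034 -0.4729] [111.  62. 135.]
sc 0.77 [ 0.5695 -0.0527] [133. 132. 132.]
sc 0.74 [ 0.6301 -0.0702] [197.  51.  43.]
sc 0.71 [ 0.6427 -0.4643] [108.  61. 132.]
sc 0.66 [ 0.5182 -0.0725] [156. 153. 148.]
sc 0.56 [0.7515 0.2912] [103.  98.  95.]
[295 169  14  12  95] [301.2 175.5] bbox ctr [302. 175.] [ 0.6358 -0.0524  0.073 ]
[   0  282   65   70 4103] [ 30.2 315.8] bbox ctr [ 32.5 317. ] [0.252  0.6362 0.073 ]
[ 311   87   46   42 1260] [334.6 107.9] bbox ctr [334. 108.] [0.2937 0.622  0.073 ]
[152 230  16  13 158] [159.7 235.7] bbox ctr [160.  236.5] [ 0.3911 -0.3306  0.073 ]
[278 238  20  19 174] [286.4 245.4] bbox ctr [288.  247.5] [ 0.6774 -0.1156  0.073 ]
[([167.4, 172.9], 0.36)] [([162.2, 237.0], 0.55)]
(0.389, -0.329, 0.15, 90) -> [-0.2538 -0.2552  0.0108 -0.0233]
[ 0.6443 -0.0753  0.1608] 90.0 t 40.7 grip 0.0414 0.0
```

Call:
carry_out(rows=[[[-0.254, -0.2545, 0, 20], [-0.254, -0.2545, 0, 20], [-0.254, -0.2545, 0, 20], [-0.254, -0.2545, 0, 20], [-0.254, -0.2545, 0, 20], [-0.254, -0.2545, 0, 20], [-0.254, -0.2545, 0, 20], [-0.254, -0.2545, 0, 20], [-0.254, -0.2545, 0, 20], [-0.254, -0.2545, 0, 20], [-0.254, -0.2545, 0.03, 20], [-0.254, -0.2545, 0.03, 20]]], grip=0.0)

```text
clock: 41.7
position: [0.3883, -0.3286, 0.1285]
tool_rot: [-3.137, -0.002, 1.22]
force: [-1.0, 2.0, -1.8]
grip_width: -0.0001
finger_force: 0.0
```

```bash
python3 -c "
from h import *
mv((.390,-.329,.08,70),(.390,-.329,.053,70))
s=bot.grab_frame('scene');o=bot.observe();P=np.linalg.inv(s['pose'])@np.r_[o['position'],1];c=s['K']@P[:3];print(c[:2]/c[2])
print([(x['position'],x['conf']) for x in bot.spot_point(s,'plunger_top')[:2]])"
```

```text
(0.39, -0.329, 0.08, 70) -> [ 0.0002  0.0017  0.0485 -0.0841]
(0.39, -0.329, 0.053, 70) -> [ 0.0002  0.0017  0.0755 -0.0841]
[ 0.3883 -0.3286  0.1285] 69.9 t 41.7 grip -0.0001 0.0
[155.95402932 220.16594914]
[([162.8, 236.4], 0.48)]
```

Call:
carry_out(rows=[[[0, 0.0015, 0.03, 0], [0, 0.0015, 0.045, 0], [0, 0.0015, 0.055, 0], [0, 0.0015, 0.06, 0], [0, 0.0015, 0.065, 0], [0, 0.0015, 0.07, 0], [0, 0.0015, 0.073, 0], [0, 0.0015, 0.0745, 0], [0, 0.0015, 0.0745, 0], [0, 0.0015, 0.0745, 0]]])

```text
clock: 42.63
position: [0.3919, -0.3297, 0.058]
tool_rot: [3.141, 0.0, 1.221]
force: [-1.4, 4.2, 7.6]
grip_width: -0.0
finger_force: 3.8
```

Call:
carry_out(rows=[[[0, 0, 0.002, 0], [0, 0, 0.004, 0], [0, 0, 0.006, 0], [0, 0, 0.006, 0]]])

```text
clock: 42.97
position: [0.3924, -0.3299, 0.0542]
tool_rot: [3.14, 0.002, 1.221]
force: [-14.1, 14.1, 66.1]
grip_width: 0.0003
finger_force: 32.8
```

Call:
carry_out(rows=[[[0, 0, -0.01, 0], [0, 0, -0.02, 0], [0, 0, -0.05, 0], [0, 0, -0.09, 0], [0, 0, -0.13, 0], [0, 0, -0.16, 0], [0, 0, -0.16, 0]]])

```text
clock: 43.55
position: [0.3937, -0.3312, 0.2175]
tool_rot: [3.133, 0.003, 1.221]
force: [0.1, -1.2, 0.1]
grip_width: -0.0002
finger_force: 0.0
```

Call:
carry_out(rows=[[[-0.04, 0, 0, 0], [-0.08, 0, 0, 0], [-0.12, 0, 0, 0], [-0.16, 0, 0, 0], [-0.2, 0, 0, 0], [-0.2, 0, 0, 0], [-0.2, 0, 0, 0]]])

```text
clock: 44.13
position: [0.3216, -0.5195, 0.2112]
tool_rot: [3.141, 0.0, 1.218]
force: [1.0, 0.5, -0.0]
grip_width: -0.0
finger_force: 0.0
```

```bash
python3 - <<'E'
from h import *
t=cals();s=cscene()
for n in("cup","mat","adapter0","plunger_top"):
    A=bot.spot_point(t,n);B=bot.spot_point(s,n)
    for a in A[:5]:
        for b in B[:5]:
            p,e=tri(t,a["position"],s,b["position"])
            if e<.008 and -.01<p[2]<.12: print(n,p.round(4),e.round(4))
for n,z in (("cup",.104),("mat",.004)):
    for im,k in((t,"top"),(s,"sc")):
        for x in bot.regions_of(im,n)[:2]: c=axis(x["region"]); print(k,n,round(x["conf"],2),np.round(c[0]),np.round(c[1]),plane(im,c[0],z).round(4))
mv((.39,-.33,.1,90))
hsv=cv2.cvtColor(s["pixels"],cv2.COLOR_RGB2HSV); m=cv2.inRange(hsv,(20,150,70),(30,255,255))
n,l,st,c=cv2.connectedComponentsWithStats(m); print([(st[i].tolist()) for i in range(1,n) if st[i,4]>10])
E
```

```text
cal 0.91 [ 0.5262 -0.0731] len 0.081 yaw 91.6 [174. 170. 171.]
cal 0.86 [ 0.5877 -0.0787] len 0.078 yaw 91.6 [120. 116. 119.]
cal 0.6 [ 0.4066 -0.4836] len 0.081 yaw 46.0 [122.  62. 150.]
cal 0.55 [ 0.6482 -0.0787] len 0.081 yaw 91.6 [164.  48.  54.]
cal 0.53 [ 0.649  -0.4667] len 0.084 yaw 110.0 [127.  64. 156.]
cal 0.5 [0.492  0.4743] len 0.138 yaw 91.6 [133. 123. 118.]
cal 0.25 [0.6146 0.1633] len 0.022 yaw 2.1 [239. 209.  52.]
sc 0.94 [ 0.6547 -0.4685] [107.  64. 123.]
sc 0.84 [ 0.5742 -0.0649] [128. 127. 127.]
sc 0.75 [ 0.4147 -0.4785] [82. 55. 83.]
sc 0.64 [ 0.5151 -0.073 ] [168. 165. 159.]
sc 0.61 [ 0.6455 -0.0681] [130.  53.  56.]
cup [0.6439 0.3044 0.114 ] 0.0079
mat [0.637  0.3099 0.0092] 0.0049
adapter0 [0.584  0.1495 0.0231] 0.004
plunger_top [ 0.3854 -0.3304  0.058 ] 0.0079
top cup 0.73 [166. 171.] [36. 26.] [0.6332 0.2978 0.104 ]
sc cup 0.61 [361. 177.] [20. 35.] [0.6697 0.2503 0.104 ]
sc mat 0.77 [357. 192.] [37. 17.] [0.6467 0.2879 0.004 ]
(0.39, -0.33, 0.1, 90) -> [ 1.99200e-01 -1.30000e-03  1.11300e-01 -2.00295e+01]
[ 0.323  -0.5176  0.2113] 70.0 t 44.9333 grip 0.0001 0.0
[[356, 161, 17, 9, 123], [318, 191, 13, 17, 163], [358, 222, 42, 28, 483], [153, 238, 19, 14, 128], [312, 251, 23, 20, 229], [236, 401, 11, 15, 54]]
```

```bash
python3 - <<'E'
from h import *
s=bot.grab_frame("scene");t=bot.grab_frame("top")
for im,b in((s,(130,215,200,265)),(t,(370,240,440,300))):
    hsv=cv2.cvtColor(im["pixels"],cv2.COLOR_RGB2HSV); m=cv2.inRange(hsv,(0,150,70),(8,255,255))|cv2.inRange(hsv,(172,150,70),(180,255,255))
    k=np.zeros_like(m);k[b[1]:b[3],b[0]:b[2]]=1;ys,xs=np.nonzero(m*k);print(len(xs),xs.mean(),ys.mean(),plane(im,(xs.mean(),ys.mean()),.073).round(4))
t_=t; y=cv2.inRange(cv2.cvtColor(t["pixels"],cv2.COLOR_RGB2HSV),(20,130,90),(32,255,255)); n,l,st,c=cv2.connectedComponentsWithStats(y); print([(st[i].tolist(),plane(t,c[i],.03).round(3)) for i in range(1,n) if st[i,4]>10])
E
```

```text
172 159.78488372093022 235.5639534883721 [ 0.3907 -0.33    0.073 ]
224 405.4375 271.3794642857143 [ 0.3906 -0.3313  0.073 ]
[([287, 129, 36, 12, 331], array([ 0.757, -0.061,  0.03 ])), ([221, 181, 11, 15, 154], array([0.601, 0.152, 0.03 ])), ([392, 261, 15, 20, 111], array([ 0.393, -0.322,  0.03 ]))]
```

The plunger is back out at its starting height: both views give the same point on the z = 0.073 plane. Everything else is in place.

```bash
python3 -c "
from workcell import bot
print(bot.job_done())"
```

```text
the job is handed in; nothing more can be done
None
```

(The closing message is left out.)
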